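Tidy the desk: shelve by height, file the card box

ROBOT

A 6-joint arm with a two-finger parallel gripper is mounted at the origin on the work surface. World frame = base frame: x ahead of the robot, y to its left, z up, the work surface at z = 0. Lengths are in m, angles in rad, forces in N, time in s.
With the tool pointing down it reaches from about 0.35 to 0.85 m from the base axis. Payload 8.1 kg.
Tool frame: the origin (TCP) lies at the very end of the fingers, on their centre line; the grasp point (between the pads) lies 19 mm behind it (robot.grip_depth is the distance from the TCP to the grasp point, in m); z points along the fingers, y is the line along which they close (so a half turn about z gives the same grasp; the last joint's range is limited). The gripper opens to 93 mm and grips with 3 to 60 N. Pads are 15 mm wide; open, the fingers measure 128 mm over their backs; the gripper's body (75 mm by 188 mm) begins 65 mm behind the grasp point.
Start: joints at [-1.334, 0.13, 1.488, -0, 1.523, -0.085], TCP at [0.19, -0.569, 0.219] pointing down, gripper open.
Joint ranges: [-2.96, 2.96], [-0.89, 2.26], [0.02, 2.5], [-1.34, 4.48], [0, 2.73], [-2.66, 2.66]. Speed limits (rad/s): [2.39, 2.39, 2.79, 3.14, 3.14, 3.14].

INTERFACE

Orientations are given as a rotation vector (axis times angle).
In Python, from plant import robot gives the robot as it stands. The module is installed in compiled form; this text tells all that it offers.
- The arm moves only by the shell command python3 -m jog 'ROWS' [FORCE]. ROWS is JSON, a list that holds one entry, the list of rows, each a list of 7 numbers: the turn, a rotation vector about the tool's x, y, z in degrees, then the shift along the tool's x, y, z in cm, then the finger opening in cm, from 0 to 9.3. A call has 1 to 5 rows; each row shifts and turns the commanded pose from where the row before left it, along the tool's axes as they then stand; what a row does not reach is not made up. A row lasts 1/12 s, in which the tool goes at most 41.7 mm and 7.16 degrees, less where a joint would pass 70% of its speed; a pose out of reach is approached as far as the arm can. A call is refused whole if a number of a shift passes 4.17 or a number of a turn 7.16, either way. A call with a gripper value outside its range is refused whole. The fingers move at their own pace and stop on an object; FORCE is the grip in N (left out, the last holds). Time passes only in rows, so rows that do not move let the fingers close. It gives the time, the measured TCP pose, the force and the opening at its end, in the units of the state.
- robot.read_state(): the state, without advancing time (a new reading comes with each control period).
- robot.read_camera(name): name is "side" or "top"; returns a dict with "img" (400x640x3 uint8, red, green, blue), "fx", "fy", "cx", "cy" (pixels), "extrinsics" (4x4, takes a point from camera to world coordinates). Camera axes: x right, y up, looking along -z (the intrinsics and any distortion apply to the point x, -y, -z); pixel columns grow to the right and rows downward; lengths in m; the calibration is good to about 2 mm. A picture is of the moment at which its call begins. There is no depth.
- robot.close_job(): hands the job in, once; it reports no verdict.
Trained networks look in a picture, given as the dict that the camera call returned (one of the last four; its "shot" number tells which), for a name from the list of things; names that differ only in an ending like _2 or _b are one class to them, and where a whole thing is asked for, a point or a joint stands for the part that bears it (a point fixed in the world has none). Each returns a list of dicts, best first, with "confidence" (0 to 1); they miss things now and then, are a little off and sometimes report something else, mostly with a low value. They report only what shows in the picture. A call takes as long as a camera call. They do not tell look-alikes from the thing itself.
- robot.masks_of(picture, label): "pixels" (400x640 bool, what is visible of it) and "point" ([column, row] in pixels, amid what is visible of it).
- robot.pinpoint(picture, label): "point" ([column, row] in pixels: a listed point, or the origin of a listed thing).
The state is a dict: "t": time; "q": joint angles; "dq": joint speeds; "joint_torque": joint torques, N m; "tool_pos": TCP position; "orientation": TCP orientation; "force": force on the tool from outside, world axes, zero at the start; "wrist_torque": the same for the moment, N m; "opening": finger opening in m.
Only numpy, scipy, OpenCV 4.12 (cv2) and the standard library are available. Lean on these libraries where they do the work, as an engineer would, in place of code of your own. Each camera call takes 0.05 s, during which the arm holds its last target. There are 200 camera calls.

TASK

Put away the loose storage pots (tin, wooden box, jar, canister, shaker, as many as are there) on the two-tier desk shelf, upright and wholly under the board above them: every one that fits under the middle board goes in the low tier, and only those too tall for it go in the high tier. File the loose card box in the rack where it belongs in the row, which rises in height from one end to the other, moving its neighbours apart to make room, and finally close the row up so that all four boxes stand upright side by side without gaps. Leave the flask, apple, mouse, mug and pen cup where they are.

Things in the scene. Friction and masses are not known exactly. Their poses are not given: they have to be found in the camera images.
- shelf: white two-tier desk shelf, fixed, open in front and at the back. Origin: middle of its front edge, on the desk; x runs front to back, y left, z up. Inside width 280 mm between 14 mm side panels; depth 190 mm. The middle board (14 mm thick, x 0 to 190) is ceiling of the low and floor of the high tier; top board (12 mm) only over x = 90 to 190. Ornament on top, to 310 mm high
- low_front (a point): the low tier: point on its floor (the desk itself) under the middle of the front edge of the middle board, its ceiling, whose underside is 92 mm above the desk. Axes as the shelf's: x to the back, y left. A stop strip 18 mm high lies along the back of the floor, x = 180 to 190 mm
- high_front (a point): the high tier: point on its floor (top of the middle board, 106 mm above the desk) under the middle of the front edge of the top board, its ceiling, 148 mm above that floor. Axes as the shelf's. In front of this point (x -90 to 0 mm) the floor is an open ledge without roof or sides. Stop strip 18 mm high at the back, x = 90 to 100 mm
- rack: wooden trough for a row of card boxes, fixed. Origin: centre of its underside; the row runs along its y. Floor 6 mm thick; inside 68 mm (x) by 180 mm (y); walls 6 mm thick, tops 31 mm above the desk. At the start the row stands close together at the -y end, shortest at -y, tallest at +y, with about 65 mm of free trough at the +y end
- tin: plain metal tin, a round drum 62 mm in diameter and 58 mm tall; origin: centre of its underside, z up. Belongs to the things to be shelved; may be absent
- wood_box: small wooden box, 58 x 58 mm and 70 mm tall; origin: centre of its underside, z up. Belongs to the things to be shelved; may be absent
- jar: glass jar with a black lid of the same width, 58 mm in diameter and 78 mm tall; origin: centre of its underside, z up. Belongs to the things to be shelved; may be absent
- canister: square black canister with a wooden lid, 60 x 60 mm and 122 mm tall; origin: centre of its underside, z up. Belongs to the things to be shelved; may be absent
- shaker: round grey shaker with a steel cap of the same width, 60 mm in diameter and 130 mm tall; origin: centre of its underside, z up. Belongs to the things to be shelved; may be absent
- row_short: upright cardboard card box, 60 mm (its x) by 36 mm (its y), 90 mm tall; origin: centre of its underside. Stands in the rack with the boxes' 36 mm thickness along the row
- row_mid: upright cardboard card box, 60 mm (its x) by 36 mm (its y), 120 mm tall; origin: centre of its underside. Stands in the rack with the boxes' 36 mm thickness along the row
- row_tall: upright cardboard card box, 60 mm (its x) by 36 mm (its y), 150 mm tall; origin: centre of its underside. Stands in the rack with the boxes' 36 mm thickness along the row
- card_a: upright cardboard card box, 60 mm (its x) by 36 mm (its y), 105 mm tall; origin: centre of its underside. The loose box to be filed in the row; exactly one of card_a and card_b is present
- card_b: upright cardboard card box, 60 mm (its x) by 36 mm (its y), 135 mm tall; origin: centre of its underside. The loose box to be filed in the row; exactly one of card_a and card_b is present
- flask: green drinking flask, 66 mm in diameter, 205 mm tall; origin: centre of its underside. To be left alone
- apple: apple, 74 mm across, 66 mm tall; origin: centre of its underside. To be left alone
- mouse: computer mouse, 100 x 60 x 30 mm, long along its x; origin: centre of its underside. To be left alone
- mug: white mug, 80 mm in diameter, 90 mm tall, handle at its +y; origin: centre of its underside. To be left alone
- pen_cup: wooden pen cup, 72 mm in diameter, 100 mm tall, pens rising to 165 mm; origin: centre of its underside. To be left alone
Mind the look-alikes: they are no part of the job. What is shaped like the card_a but purple or red is not meant.

How it is judged:
At the end, for the whole second after the job is handed in: Pots upright (0.1 rad), at rest on the floor of their tier (under 92 mm: low; taller: high), at most 5 mm out past the board above. Card box between next shorter and taller; all boxes upright (0.1 rad), square (0.15 rad) on the rack floor, at rest, gaps under 8 mm (x of tin in the frame of low_front between 0.026 and 0.164 m and y of tin in the frame of low_front between -0.125 and 0.125 m and z of tin in the frame of low_front between -0.01 and 0.012 m and angle between each of tin, wood_box, jar, canister, shaker, row_short, row_mid, row_tall, card_a, card_b's own z axis and vertical below 0.1 rad and linear speed of each of tin, wood_box, jar, canister, shaker, row_short, row_mid, row_tall, card_a, card_b below 0.02 m/s and x of wood_box in the frame of low_front between 0.024 and 0.166 m and y of wood_box in the frame of low_front between -0.125 and 0.125 m and z of wood_box in the frame of low_front between -0.01 and 0.012 m and x of jar in the frame of low_front between 0.024 and 0.166 m and y of jar in the frame of low_front between -0.125 and 0.125 m and z of jar in the frame of low_front between -0.01 and 0.012 m and x of canister in the frame of high_front between 0.025 and 0.075 m and y of canister in the frame of high_front between -0.125 and 0.125 m and z of canister in the frame of high_front between -0.01 and 0.012 m and x of shaker in the frame of high_front between 0.025 and 0.075 m and y of shaker in the frame of high_front between -0.125 and 0.125 m and z of shaker in the frame of high_front between -0.01 and 0.012 m and horizontal distance between card_a and row_short below 0.044 m and horizontal distance between each of card_a, card_b and row_mid below 0.044 m and horizontal distance between card_b and row_tall below 0.044 m and (horizontal distance between row_short and row_mid below 0.044 m or horizontal distance between card_a and row_short below 0.044 m) and (horizontal distance between row_mid and row_tall below 0.044 m or horizontal distance between card_b and row_mid below 0.044 m) and z of row_short in the frame of rack between 0 and 0.014 m and x of row_short in the frame of rack between -0.015 and 0.015 m and angle between the y axis of each of row_short, row_mid, row_tall, card_a, card_b and the y axis of rack, either way round below 0.15 rad and z of row_mid in the frame of rack between 0 and 0.014 m and x of row_mid in the frame of rack between -0.015 and 0.015 m and z of row_tall in the frame of rack between 0 and 0.014 m and x of row_tall in the frame of rack between -0.015 and 0.015 m and z of card_a in the frame of rack between 0 and 0.014 m and x of card_a in the frame of rack between -0.015 and 0.015 m and z of card_b in the frame of rack between 0 and 0.014 m and x of card_b in the frame of rack between -0.015 and 0.015 m and y of row_short in the frame of rack below 0 m and y of row_tall in the frame of rack above 0 m); the robot touches nothing.
It fails at once if a bystander (flask, apple, mouse, mug, pen cup) is shoved more than 6 cm away (distance of any of flask, apple, mouse, mug, pen_cup from where it was at the start of the episode above 0.06 m).
It fails at once if a bystander is knocked over (angle between any of flask, apple, mouse, mug, pen_cup's own z axis and vertical above 0.5 rad).
Of tin, wood_box, jar, canister, shaker only 2 to 3 are there at a start; the rules pass over those that are not, and their reading is None.
Of card_a, card_b only 1 to 1 are there at a start; the rules pass over those that are not, and their reading is None.
At some moment in a run one of tin, wood_box, jar may be knocked a few centimetres aside while the robot is not near it.
It also fails if it takes over 210 s, if anything falls off the work surface, if the arm or the gripper's body presses on something with over 40 N, if the wrist force passes 120 N, or if a joint passes its speed limit or range.

## Working session

There is one attempt and no reset: what is moved stays moved. The work goes in short steps, Python scripts to look and compute and a shell command to move; the robot and the scene stay as the last step left them, time stands still between calls to the robot, and variables do not carry over. Pictures are saved under pics/ and viewed, on a budget of 14 in all, crops included, one or two more only if the job needs it, and the job is handed in when it is done.

```bash
mkdir -p pics; cat > h.py <<'E'
from plant import robot
import numpy as np, cv2
from scipy.spatial.transform import Rotation as R
def ray(c,p):
    E=np.array(c["extrinsics"]); d=np.array([(p[0]-c["cx"])/c["fx"],-(p[1]-c["cy"])/c["fy"],-1.0])
    return E[:3,3],E[:3,:3]@d
def at_z(c,p,z):
    o,d=ray(c,p); return o+d*(z-o[2])/d[2]
def proj(c,P):
    E=np.array(c["extrinsics"]); q=E[:3,:3].T@(np.array(P)-E[:3,3])
    return np.array([c["cx"]+c["fx"]*q[0]/-q[2], c["cy"]-c["fy"]*q[1]/-q[2]])
def save(c,n,crop=None,s=1):
    im=c["img"][:,:,::-1]
    if crop: im=im[crop[1]:crop[3],crop[0]:crop[2]]
    im=cv2.resize(np.ascontiguousarray(im),None,fx=s,fy=s,interpolation=cv2.INTER_CUBIC); cv2.imwrite("pics/"+n,im)
E
python3 - <<'E'
from h import *
print(robot.read_state())
for n in ["top","side"]:
    c=robot.read_camera(n); save(c,n+"0.png",s=1.25)
    print(n,c["fx"],c["cx"],c["cy"],np.round(c["extrinsics"],3).tolist(),[k for k in c])
    for l in "shelf low_front high_front rack tin wood_box jar canister shaker row_short row_mid row_tall card_a card_b flask apple mouse mug pen_cup".split():
        r=robot.pinpoint(c,l)[:3]
        print(n,l,[(np.round(x["point"]).tolist(),round(x["confidence"],2),np.round(at_z(c,x["point"],0.106 if l=='high_front' else 0.0),3)[:2].tolist()) for x in r])
E
```

```text
{'t': 0.0, 'q': array([-1.33438477e+00,  1.31148955e-01,  1.48925990e+00, -1.24959113e-06,
        1.52299930e+00, -8.53968661e-02]), 'dq': array([ 0.00020992, -0.00150142, -0.00119404,  0.00017558,  0.00070299,
        0.00073651]), 'joint_torque': array([-1.36912386e-03, -5.59837925e+01, -4.91766679e+01,  7.68832373e-02,
        3.52210260e-02, -1.81221985e-04]), 'tool_pos': array([ 0.18965999, -0.56864301,  0.21760539]), 'orientation': array([-3.09922527e+00, -5.03027154e-01,  2.16956240e-04]), 'force': array([ 0.44593073,  0.1781047 , -0.04149511]), 'wrist_torque': array([-0.06321068,  0.00960054, -0.02573354]), 'opening': 0.09270931852191934}
top 445.3209861388005 314.712589037618 195.0409775639311 [[0.012, 0.998, -0.065, 0.374], [-1.0, 0.012, 0.001, -0.003], [0.002, 0.065, 0.998, 1.362], [0.0, 0.0, 0.0, 1.0]] ['img', 'fx', 'fy', 'cx', 'cy', 'extrinsics', 'shot']
top shelf [([255.0, 183.0], 0.79, [0.496, 0.179])]
top low_front [([374.0, 165.0], 0.61, [0.556, -0.185])]
top high_front [([241.0, 148.0], 0.77, [0.587, 0.206]), ([362.0, 162.0], 0.38, [0.551, -0.137])]
top rack [([366
[... 1885 characters left out ...]
[316.0, 172.0], 0.74, [0.563, -0.189])]
side row_tall [([312.0, 175.0], 0.73, [0.568, -0.171])]
side card_a [([333.0, 303.0], 0.9, [0.31, 0.301]), ([371.0, 313.0], 0.75, [0.202, 0.294]), ([351.0, 279.0], 0.63, [0.293, 0.206])]
side card_b [([333.0, 303.0], 0.9, [0.31, 0.301]), ([371.0, 313.0], 0.75, [0.202, 0.294]), ([351.0, 279.0], 0.63, [0.293, 0.206])]
side flask [([324.0, 125.0], 0.69, [0.64, -0.463])]
side apple [([293.0, 318.0], 0.88, [0.397, 0.386])]
side mouse [([289.0, 251.0], 0.62, [0.504, 0.176]), ([315.0, 178.0], 0.61, [0.552, -0.158]), ([323.0, 148.0], 0.49, [0.591, -0.327])]
side mug [([237.0, 327.0], 0.89, [0.524, 0.466])]
side pen_cup [([289.0, 144.0], 0.67, [0.718, -0.301])]
```

View pics/top0.png

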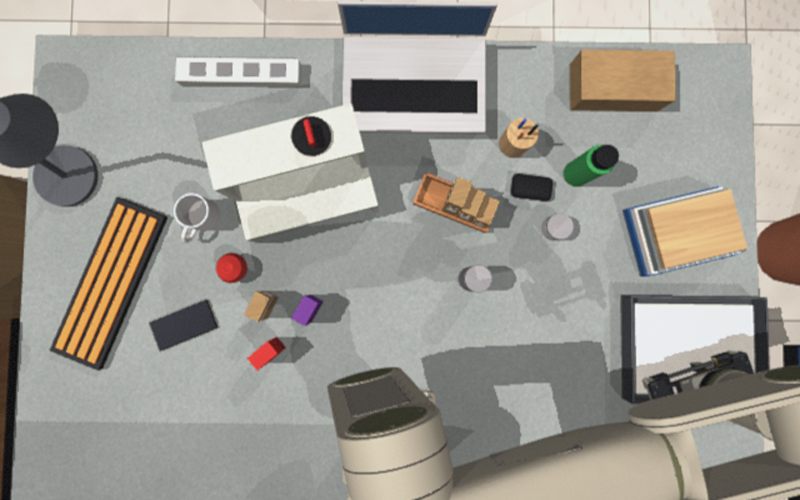

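View pics/side0.png

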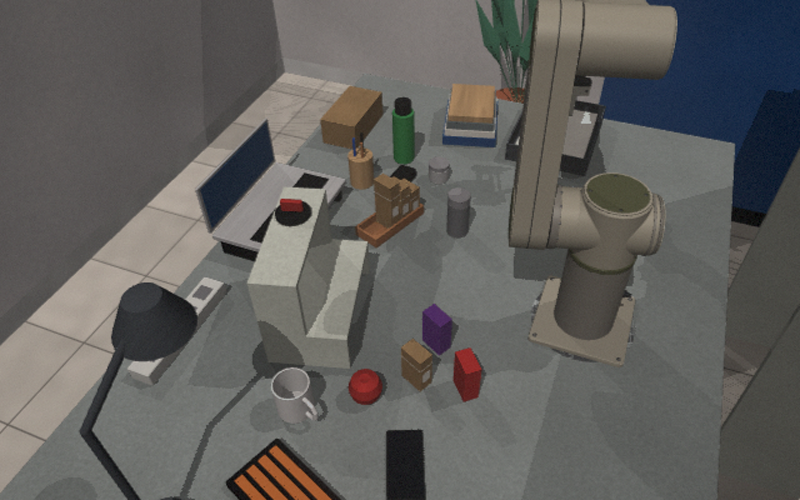

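Top picture (display px): the tin is at (560,226) and the shaker at (478,278). The brown loose card is at (260,305). Purple (307,309) and red (265,353) are look-alikes, so the brown cardboard one is meant. Next I fit the poses to silhouettes and confirm in an enlarged crop.

```bash
cat > fit.py <<'E'
from h import *
from scipy.optimize import minimize
def box(a,b,z0,z1,ox=0,oy=0): return np.array([[ox+sx*a/2,oy+sy*b/2,z] for sx in(-1,1) for sy in(-1,1) for z in(z0,z1)])
def cyl(d,h): 
    t=np.linspace(0,2*np.pi,40); return np.array([[d/2*np.cos(u),d/2*np.sin(u),z] for u in t for z in(0,h)])
def world(P,x,y,yaw,z=0):
    c,s=np.cos(yaw),np.sin(yaw); return np.c_[x+c*P[:,0]-s*P[:,1],y+s*P[:,0]+c*P[:,1],P[:,2]+z]
def sil(c,W,S=4):
    q=np.array([proj(c,w) for w in W]); m=np.zeros((400*S,640*S),np.uint8)
    cv2.fillConvexPoly(m,cv2.convexHull((q*S+S/2).round().astype(np.int32)),1)
    return cv2.resize(m.astype(np.float32),(640,400),interpolation=cv2.INTER_AREA)
def sils(c,Ws): return np.max([sil(c,W) for W in Ws],0)
def fit(views,parts,p0,h=None):
    """views: [(cam,mask)], parts: list of Nx3 (z in body). p=[x,y,yaw]"""
    def cost(p):
        t=0
        for c,m in views:
            s=sils(c,[world(P,p[0],p[1],p[2]/10) for P in parts]); t+=1-np.minimum(s,m).sum()/np.maximum(s,m).sum()
        return t/len(views)
    best=None
    for y0 in (p0[2] if hasattr(p0[2],'__len__') else [p0[2]]):
        sim=np.array([[p0[0],p0[1],y0*10]]*4)+np.array([[0,0,0],[.015,0,0],[0,.015,0],[0,0,2.]])
        r=minimize(cost,sim[0],method="Nelder-Mead",options=dict(initial_simplex=sim,xatol=2e-4,fatol=1e-4,maxiter=120))
        if best is None or r.fun<best.fun: best=r
    return [round(best.x[0],4),round(best.x[1],4),round(best.x[2]/10,3)],round(best.fun,3)
def mk(c,l,near,rad=40):
    r=[x for x in robot.masks_of(c,l) if np.hypot(*(np.array(x["point"])-near))<rad]
    return r[0]["pixels"].astype(np.float32) if r else None
E
cat > m1.py <<'E'
from fit import *
T=robot.read_camera("top");S=robot.read_camera("side")
cams=[T,S]
def views(l,P,z,rad=25):
    v=[]
    for c in cams:
        m=mk(c,l,proj(c,[*P,z]),rad)
        if m is not None: v.append((c,m))
    return v
v=views("card_a",(.314,.301),.05); print("card views",len(v))
for h in(.105,.135): print("card",h,fit(v,[box(.06,.036,0,h)],[.314,.301,[0,.5,1,1.5,2,2.6]]))
print("tin",fit(views("tin",(.505,-.39),.03),[cyl(.062,.058)],[.505,-.39,0]))
print("shaker",fit(views("shaker",(.388,-.198),.065),[cyl(.06,.13)],[.388,-.198,0]))
shelf=[box(.19,.308,.092,.106,.095,0),box(.1,.308,.254,.266,.14,0),box(.1,.014,0,.266,.14,.147),box(.1,.014,0,.266,.14,-.147),box(.19,.014,0,.106,.095,.147),box(.19,.014,0,.106,.095,-.147)]
v=views("shelf",(.56,.21),.15,80); print("shelf",len(v)); print(fit(v,shelf,[.495,.18,[.15,.25,.4]]))
v=[]
for c in cams:
    m=None
    for l in("rack","row_short","row_mid","row_tall"):
        k=mk(c,l,proj(c,[.56,-.175,.05]),45); m=k if m is None else np.maximum(m,k) if k is not None else m
    v.append((c,m))
def rk(s): return [box(.08,.192,0,.031)]+[box(.06,.036,.006,.006+h,0,-.09+.018+.001+.0363*i) for i,h in enumerate((.09,.12,.15))]
print("rack",fit(v,rk(1),[.567,-.161,[-.6,-.4,-.2,.2]]))
a=T["img"][205:300,180:280];b=S["img"][255:335,300:400]
save(dict(img=np.hstack([cv2.resize(np.ascontiguousarray(a),(400,380)),cv2.resize(np.ascontiguousarray(b),(400,380))])),"cards.png")
E
time python3 m1.py
```

```text
card views 2
card 0.105 ([np.float64(0.3112), np.float64(0.3033), np.float64(-0.472)], np.float64(0.066))
card 0.135 ([np.float64(0.3115), np.float64(0.3024), np.float64(-0.461)], np.float64(0.204))
tin ([np.float64(0.5041), np.float64(-0.3938), np.float64(0.088)], np.float64(0.082))
shaker ([np.float64(0.3787), np.float64(-0.1911), np.float64(0.091)], np.float64(0.056))
shelf 2
([np.float64(0.5017), np.float64(0.1835), np.float64(0.274)], np.float64(0.02))
rack ([np.float64(0.5643), np.float64(-0.1491), np.float64(-0.37)], np.float64(0.103))
real	0m24.001s
user	0m33.605s
sys	0m5.906s
```

```bash
cat > m2.py <<'E'
from fit import *
T=robot.read_camera("top");S=robot.read_camera("side")
def tilt(): pass
for c in(T,S):
    for l in("rack","row_short","row_mid","row_tall"):
        print(l,[(np.round(x["point"]).tolist(),round(x["confidence"],2),int(x["pixels"].sum())) for x in robot.masks_of(c,l)][:3])
def draw(im,c,parts,p,off,s,col):
    for P in parts:
        q=np.array([proj(c,w) for w in world(P,*p)])
        E=[(i,j) for i in range(8) for j in range(i) if bin(i^j).count("1")==1]
        for i,j in E: cv2.line(im,*[tuple(int(v) for v in ((q[k]-off+.5)*s).round()) for k in(i,j)],col,1,cv2.LINE_AA)
shelf=[box(.19,.308,.092,.106,.095,0),box(.1,.308,.254,.266,.14,0)]
rack=[box(.08,.192,0,.031)]+[box(.06,.036,.006,.006+h,0,-.09+.018+.001+.0363*i) for i,h in enumerate((.09,.12,.15))]
def crop(c,x0,y0,x1,y1,s): return cv2.resize(np.ascontiguousarray(c["img"][y0:y1,x0:x1]),None,fx=s,fy=s,interpolation=cv2.INTER_CUBIC)
a=crop(T,325,130,405,190,5);b=crop(S,280,130,345,200,5); a0=a.copy();b0=b.copy()
draw(a,T,rack,(.5643,-.1491,-.37),(325,130),5,(0,0,255));draw(b,S,rack,(.5643,-.1491,-.37),(280,130),5,(0,0,255))
out=np.zeros((600,800,3),np.uint8); out[:300,:400]=a0;out[300:,:400]=a;out[:300,400:725]=b0[:300];out[300:600,400:725]=b[:300]
save(dict(img=out),"rack.png")
E
python3 m2.py
```

```text
rack [([347.0, 158.0], 0.75, 801)]
row_short [([388.0, 166.0], 0.72, 307)]
row_mid [([379.0, 166.0], 0.8, 350)]
row_tall [([366.0, 160.0], 0.98, 429)]
rack [([306.0, 180.0], 0.9, 630)]
row_short [([330.0, 157.0], 0.43, 115), ([327.0, 136.0], 0.17, 175)]
row_mid [([324.0, 159.0], 0.79, 227)]
row_tall [([309.0, 158.0], 0.57, 748)]
```

View pics/rack.png

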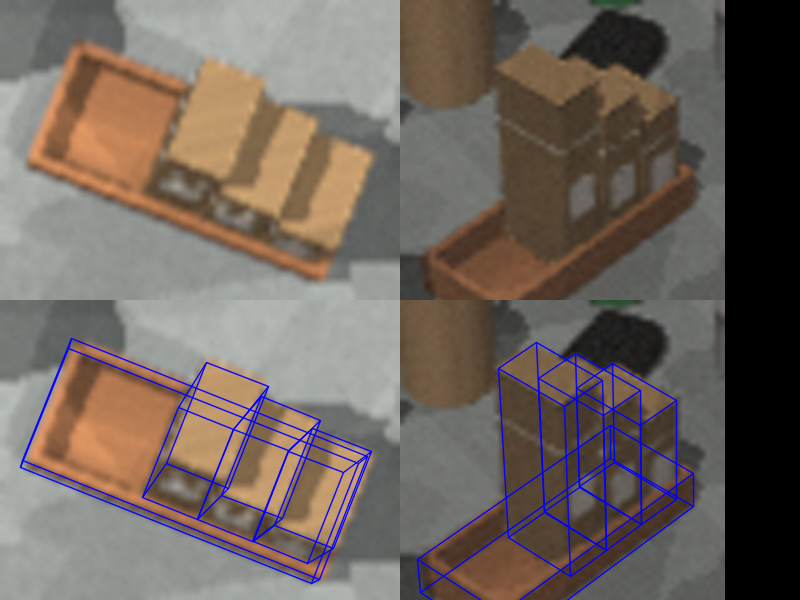

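View pics/cards.png

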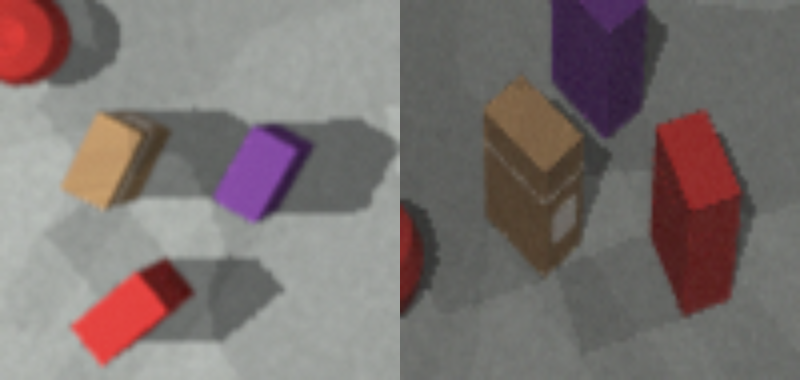

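The crops confirm it: the brown cardboard box at display (115,160), 105 mm tall, is card_a; purple and red are look-alikes. The rack fit sits about 1–2 px too far left, so I refine it from the rim corners and scan the row offset.

```bash
cat > m3.py <<'E'
from fit import *
T=robot.read_camera("top");S=robot.read_camera("side")
g=lambda c,x,y,X0,Y0: at_z(c,(X0+(x+.5)/5-.5,Y0+(y+.5)/5-.5),.031)[:2]
A,B,C=g(T,28,165,325,130),g(T,80,42,325,130),g(T,325,278,325,130)
D=B-A; L=C-A
print(A,B,C,"w",np.hypot(*D),"l",np.hypot(*L),"yaw from l",np.arctan2(L[0],-L[1])*-1,"centre",(B+C)/2)
# color-free: fit union in top only w/ rack
v=[]
for c in (T,S):
    ms=[mk(c,l,proj(c,[.56,-.175,.05]),45) for l in("rack","row_short","row_mid","row_tall")]
    v.append((c,np.max([m for m in ms if m is not None],0)))
for s in(0,.003,.006):
    rk=[box(.08,.192,0,.031)]+[box(.06,.036,.006,.006+h,0,-.072+s+.0363*i) for i,h in enumerate((.09,.12,.15))]
    print(s,fit(v[:1],rk,[.566,-.155,-.37]),fit(v[1:],rk,[.566,-.155,-.37]))
for l,h,P in(("row_tall",.15,(.570,-.149)),("row_mid",.12,(.556,-.183)),("row_short",.09,(.543,-.217))):
    m=mk(T,l,proj(T,[*P,.08]),25)
    # top face only hard; fit box from z0=.04 up
    print(l,fit([(T,m)],[box(.06,.036,.03,.006+h)],[*P,-.37]))
E
python3 m3.py
```

```text
[ 0.55853679 -0.04927304] [ 0.63369476 -0.07997069] [ 0.49241348 -0.22806957] w 0.08118538766922308 l 0.19063181903520104 yaw from l 0.3542254164564211 centre [ 0.56305412 -0.15402013]
0 ([np.float64(0.5674), np.float64(-0.1518), np.float64(-0.328)], np.float64(0.441)) ([np.float64(0.5651), np.float64(-0.1484), np.float64(-0.379)], np.float64(0.067))
0.003 ([np.float64(0.5687), np.float64(-0.1554), np.float64(-0.36)], np.float64(0.435)) ([np.float64(0.5645), np.float64(-0.1512), np.float64(-0.38)], np.float64(0.059))
0.006 ([np.float64(0.5671), np.float64(-0.156), np.float64(-0.332)], np.float64(0.433)) ([np.float64(0.5635), np.float64(-0.1533), np.float64(-0.38)], np.float64(0.056))
row_tall ([np.float64(0.567), np.float64(-0.1462), np.float64(-0.397)], np.float64(0.081))
row_mid ([np.float64(0.5498), np.float64(-0.1803), np.float64(-0.513)], np.float64(0.153))
row_short ([np.float64(0.5342), np.float64(-0.2178), np.float64(-0.376)], np.float64(0.134))
```

```bash
cat > go.py <<'E'
"""go.py x y z [yaw_deg of tool y] : remaining turn about tool z and shift in tool axes (cm). SH/RK prefix: coordinates in shelf/rack frame"""
import sys
from h import *
F={"W":(0,0,0),"SH":(.5017,.1835,.274),"RK":(.564,-.154,-.37)}
s=robot.read_state(); M=R.from_rotvec(s["orientation"]).as_matrix(); p=np.array(s["tool_pos"])
y=np.degrees(np.arctan2(M[1,1],M[0,1])); 
def inv(f,p):
    c,s_=np.cos(f[2]),np.sin(f[2]); d=p[:2]-f[:2]; return np.round([c*d[0]+s_*d[1],-s_*d[0]+c*d[1],p[2]],4)
print("t",round(s["t"],2),"tcp",p.round(4),"SH",inv(F["SH"],p),"RK",inv(F["RK"],p),"yaw",y.round(2),"tilt",np.degrees(np.arccos(-M[2,2])).round(2),"q",np.round(s["q"],2),"F",np.round(s["force"],1),"open",round(s["opening"],4))
a=sys.argv[1:]
i=0
while i<len(a):
    f=F[a[i]]; g=[float(v) for v in a[i+1:i+5]]; i+=5
    c,s_=np.cos(f[2]),np.sin(f[2]); w=np.array([f[0]+c*g[0]-s_*g[1],f[1]+s_*g[0]+c*g[1],g[2]])
    t=-((g[3]-y+90)%180-90) if abs(g[3])<900 else 0
    M2=M@R.from_rotvec([0,0,np.radians(t)]).as_matrix()
    d=M2.T@(w-p)*100; print("->",w.round(4),"turn z",t.round(2),"then shift",d.round(2),"rows",np.ceil(np.linalg.norm(d)/3.6)); p=w; M=M2; y=y-t
E
python3 go.py W .379 -.191 .2 -74.3 W .379 -.191 .06 -74.3
```

```text
t 4.05 tcp [ 0.1898 -0.5692  0.2186] SH [-0.5039 -0.6402  0.2186] RK [-0.1987 -0.5224  0.2186] yaw -71.56 tilt 0.0 q [-1.33  0.13  1.49  0.    1.52 -0.09] F [-0.   0.2  0.9] open 0.0937
-> [ 0.379 -0.191  0.2  ] turn z 2.74 then shift [ 28.45 -31.29   1.86] rows 12.0
-> [ 0.379 -0.191  0.06 ] turn z -0.0 then shift [-0.  0. 14.] rows 4.0
```

```bash
python3 -m jog '[[[0,0,2.74,1.9,-2.09,0.12,9.3],[0,0,0,1.9,-2.09,0.12,9.3],[0,0,0,1.9,-2.09,0.12,9.3],[0,0,0,1.9,-2.09,0.12,9.3],[0,0,0,1.9,-2.09,0.12,9.3]]]' 25
python3 -m jog '[[[0,0,0,1.9,-2.09,0.12,9.3],[0,0,0,1.9,-2.09,0.12,9.3],[0,0,0,1.9,-2.09,0.12,9.3],[0,0,0,1.9,-2.09,0.12,9.3],[0,0,0,1.9,-2.09,0.12,9.3]]]'
python3 -m jog '[[[0,0,0,1.9,-2.09,0.12,9.3],[0,0,0,1.9,-2.09,0.12,9.3],[0,0,0,1.9,-2.09,0.12,9.3],[0,0,0,1.9,-2.09,0.12,9.3],[0,0,0,1.9,-2.09,0.12,9.3]]]'
python3 -m jog '[[[0,0,0,0,0,0,9.3],[0,0,0,0,0,0,9.3]]]'
python3 go.py W .379 -.191 .06 -74.3
python3 - <<'E'
from fit import *
T=robot.read_camera("top");S=robot.read_camera("side")
for c in (T,S):
    m=mk(c,"shaker",proj(c,(.379,-.191,.065)),40)
    if m is not None: print(m.sum(),fit([(c,m)],[cyl(.06,.13)],[.379,-.191,0]))
save(S,"s1.png",(200,60,520,300),2.5)
E
```

```text
t: 4.47
tool_pos: [0.2521, -0.4412, 0.2125]
orientation: [3.112, 0.428, 0.0]
force: [-0.2, -0.2, 0.1]
opening: 0.0929
t: 4.88
tool_pos: [0.3153, -0.3148, 0.2068]
orientation: [3.112, 0.429, 0.001]
force: [0.8, -0.3, -0.0]
opening: 0.0928
t: 5.3
tool_pos: [0.3786, -0.1885, 0.2009]
orientation: [3.112, 0.429, 0.001]
force: [0.9, -0.5, -0.7]
opening: 0.0928
t: 5.47
tool_pos: [0.3785, -0.1888, 0.2008]
orientation: [3.111, 0.434, 0.0]
force: [0.0, -1.2, -0.3]
opening: 0.0933
t 5.47 tcp [ 0.3785 -0.1888  0.2008] SH [-0.2193 -0.3251  0.2008] RK [-0.1603 -0.0995  0.2008] yaw -74.12 tilt 0.02 q [-0.58 -0.36  1.97 -0.    1.53  0.71] F [ 0.  -1.2 -0.3] open 0.0933
-> [ 0.379 -0.191  0.06 ] turn z 0.18 then shift [-0.02  0.22 14.08] rows 4.0
624.0 ([np.float64(0.3788), np.float64(-0.187), np.float64(0.031)], np.float64(0.112))
```

```bash
python3 -m jog '[[[0,0,0,0,0.2,3.5,9.3],[0,0,0,0,0,3.5,9.3],[0,0,0,0,0,3.5,9.3],[0,0,0,0,0,3.5,9.3],[0,0,0,0,0,0,9.3]]]'
python3 -m jog '[[[0,0,0,0,0,0,5],[0,0,0,0,0,0,5],[0,0,0,0,0,0,5],[0,0,0,0,0,0,5],[0,0,0,0,0,0,5]]]' 25
python3 -m jog '[[[0,0,0,0,0,0,5],[0,0,0,0,0,0,5],[0,0,0,0,0,0,5],[0,0,0,0,0,0,5],[0,0,0,0,0,0,5]]]' 25
python3 go.py W .379 -.191 .25 -74.3 SH .038 -.045 .25 -74.3 SH .038 -.045 .168 -74.3
```

```text
t: 6.08
tool_pos: [0.3736, -0.1896, 0.0539]
orientation: [-3.105, -0.425, 0.013]
force: [-2.3, 0.3, -1.2]
opening: 0.093
t: 6.5
tool_pos: [0.38, -0.1926, 0.0626]
orientation: [3.11, 0.429, 0.004]
force: [-0.1, 0.3, -0.0]
opening: 0.0645
t: 6.92
tool_pos: [0.3799, -0.1925, 0.0622]
orientation: [3.11, 0.429, 0.003]
force: [0.0, -0.6, 7.3]
opening: 0.0594
t 6.92 tcp [ 0.3799 -0.1925  0.0622] SH [-0.219  -0.329   0.0622] RK [-0.1577 -0.1025  0.0622] yaw -74.29 tilt 0.18 q [-0.59 -0.22  2.13 -0.    1.24  0.71] F [ 0.  -0.6  7.3] open 0.0594
-> [ 0.379 -0.191  0.25 ] turn z 0.01 then shift [-1.000e-02 -1.200e-01 -1.878e+01] rows 6.0
-> [0.5505 0.1505 0.25  ] turn z -0.0 then shift [ 2.575e+01 -2.823e+01 -2.000e-02] rows 11.0
-> [0.5505 0.1505 0.168 ] turn z -0.0 then shift [-0.02 -0.02  8.2 ] rows 3.0
```

```bash
python3 -m jog '[[[0,0,0,0,0,-3.5,5],[0,0,0,0,0,-3.5,5],[0,0,0,0,0,-3.5,5],[0,0,0,0,0,-3.5,5],[0,0,0,0,0,-3.5,5]]]'
python3 -m jog '[[[0,0,0,0,0,-1.3,5],[0,0,0,1.84,-2.02,0,5],[0,0,0,1.84,-2.02,0,5],[0,0,0,1.84,-2.02,0,5],[0,0,0,1.84,-2.02,0,5]]]'
python3 -m jog '[[[0,0,0,1.84,-2.02,0,5],[0,0,0,1.84,-2.02,0,5],[0,0,0,1.84,-2.02,0,5],[0,0,0,1.84,-2.02,0,5],[0,0,0,1.84,-2.02,0,5]]]'
python3 -m jog '[[[0,0,0,1.84,-2.02,0,5],[0,0,0,1.84,-2.02,0,5],[0,0,0,1.84,-2.02,0,5],[0,0,0,1.84,-2.02,0,5],[0,0,0,1.84,-2.02,0,5]]]'
python3 -m jog '[[[0,0,0,0,0,0,5],[0,0,0,0,0,0,5]]]'
python3 go.py SH .038 -.045 .168 -74.3
```

```text
t: 7.33
tool_pos: [0.3781, -0.1911, 0.237]
orientation: [-3.112, -0.429, 0.001]
force: [0.0, -0.1, -2.7]
opening: 0.0598
t: 7.75
tool_pos: [0.4275, -0.0927, 0.2474]
orientation: [-3.112, -0.428, 0.002]
force: [0.7, -0.2, -3.0]
opening: 0.0603
t: 8.17
tool_pos: [0.4887, 0.0297, 0.247]
orientation: [-3.112, -0.429, 0.003]
force: [0.6, -0.2, -2.3]
opening: 0.0602
t: 8.58
tool_pos: [0.5499, 0.1517, 0.2468]
orientation: [3.112, 0.429, -0.004]
force: [0.7, -0.5, -1.5]
opening: 0.0597
t: 8.75
tool_pos: [0.5495, 0.1514, 0.2465]
orientation: [3.112, 0.433, -0.005]
force: [0.2, -0.8, -2.4]
opening: 0.0599
t 8.75 tcp [0.5495 0.1514 0.2465] SH [ 0.0373 -0.0438  0.2465] RK [-0.124   0.2795  0.2465] yaw -74.17 tilt 0.19 q [ 0.18  0.04  1.53 -0.    1.57  1.47] F [ 0.2 -0.8 -2.4] open 0.0599
-> [0.5505 0.1505 0.168 ] turn z 0.13 then shift [0.09 0.12 7.85] rows 3.0
```

```bash
python3 -m jog '[[[0,0,0,0,0,3,5],[0,0,0,0,0,3,5],[0,0,0,0,0,1,5],[0,0,0,0,0,0.5,5],[0,0,0,0,0,0,5]]]'
python3 -m jog '[[[0,0,0,0,0,0.2,5],[0,0,0,0,0,0,5],[0,0,0,0,0,0.2,5],[0,0,0,0,0,0,5]]]'
python3 go.py SH .038 -.045 .168 -74.3
```

```text
t: 9.17
tool_pos: [0.5491, 0.1495, 0.1724]
orientation: [3.112, 0.428, -0.004]
force: [-0.3, -0.2, -1.5]
opening: 0.0599
t: 9.5
tool_pos: [0.5507, 0.1504, 0.1706]
orientation: [-3.112, -0.429, -0.003]
force: [-0.1, -0.2, -3.3]
opening: 0.0595
t 9.5 tcp [0.5507 0.1504 0.1706] SH [ 0.0382 -0.0452  0.1706] RK [-0.1224  0.279   0.1706] yaw -74.3 tilt 0.1 q [ 0.18  0.08  1.63 -0.    1.43  1.47] F [-0.1 -0.2 -3.3] open 0.0595
-> [0.5505 0.1505 0.168 ] turn z -0.0 then shift [-0.02 -0.02  0.26] rows 1.0
```

```bash
python3 -m jog '[[[0,0,0,0,0,0.2,5],[0,0,0,0,0,0,5],[0,0,0,0,0,0.1,5],[0,0,0,0,0,0,5]]]'
python3 -m jog '[[[0,0,0,0,0,0,9.3],[0,0,0,0,0,0,9.3],[0,0,0,0,0,0,9.3],[0,0,0,0,0,0,9.3],[0,0,0,0,0,0,9.3]]]'
python3 -m jog '[[[0,0,0,0,0,-2,9.3],[0,0,0,0,0,-3.5,9.3],[0,0,0,0,0,-3.5,9.3],[0,0,0,0,0,-3.5,9.3],[0,0,0,0,0,0,9.3]]]'
python3 go.py W .504 -.394 .28 -74.3 W .504 -.394 .03 -74.3
```

```text
t: 9.83
tool_pos: [0.5509, 0.1504, 0.1682]
orientation: [3.112, 0.429, 0.003]
force: [-1.0, -0.5, 5.1]
opening: 0.0599
t: 10.25
tool_pos: [0.55, 0.1504, 0.1665]
orientation: [-3.112, -0.429, 0.0]
force: [0.4, 0.0, -1.0]
opening: 0.0884
t: 10.67
tool_pos: [0.553, 0.1509, 0.3006]
orientation: [-3.112, -0.429, -0.019]
force: [1.5, 0.5, 1.8]
opening: 0.093
t 10.67 tcp [0.553  0.1509 0.3006] SH [ 0.0406 -0.0453  0.3006] RK [-0.1205  0.2803  0.3006] yaw -74.3 tilt 0.69 q [0.18 0.03 1.45 0.   1.65 1.47] F [1.5 0.5 1.8] open 0.093
-> [ 0.504 -0.394  0.28 ] turn z 0.0 then shift [-19.49  51.13   1.88] rows 16.0
-> [ 0.504 -0.394  0.03 ] turn z -0.0 then shift [-0.3  -0.03 25.  ] rows 7.0
```

```bash
python3 -m jog '[[[0,0,0,-0.97,2.55,0.1,9.3],[0,0,0,-0.97,2.55,0.1,9.3],[0,0,0,-0.97,2.55,0.1,9.3],[0,0,0,-0.97,2.55,0.1,9.3],[0,0,0,-0.97,2.55,0.1,9.3]]]'
python3 -m jog '[[[0,0,0,-0.97,2.55,0.1,9.3],[0,0,0,-0.97,2.55,0.1,9.3],[0,0,0,-0.97,2.55,0.1,9.3],[0,0,0,-0.97,2.55,0.1,9.3],[0,0,0,-0.97,2.55,0.1,9.3]]]'
python3 -m jog '[[[0,0,0,-0.97,2.55,0.1,9.3],[0,0,0,-0.97,2.55,0.1,9.3],[0,0,0,-0.97,2.55,0.1,9.3],[0,0,0,-0.97,2.55,0.1,9.3],[0,0,0,-0.97,2.55,0.1,9.3]]]'
python3 - <<'E'
from fit import *
T=robot.read_camera("top");S=robot.read_camera("side")
for c in (T,S):
    m=mk(c,"tin",proj(c,(.504,-.394,.03)),40)
    if m is not None: print(m.sum(),fit([(c,m)],[cyl(.062,.058)],[.504,-.394,0]))
save(T,"t2.png",(150,60,520,320),2.1)
E
python3 go.py W .504 -.394 .20 -74.3 W .504 -.394 .03 -74.3
```

```text
t: 11.08
tool_pos: [0.5376, 0.0134, 0.2863]
orientation: [-3.112, -0.43, 0.0]
force: [1.0, -0.4, -0.6]
opening: 0.0926
t: 11.5
tool_pos: [0.5254, -0.1227, 0.2814]
orientation: [3.112, 0.429, 0.0]
force: [1.2, -0.3, 0.3]
opening: 0.093
t: 11.92
tool_pos: [0.5132, -0.2586, 0.2763]
orientation: [-3.112, -0.429, -0.0]
force: [0.5, 0.5, -0.1]
opening: 0.0929
353.0 ([np.float64(0.5038), np.float64(-0.3947), np.float64(0.186)], np.float64(0.24))
322.0 ([np.float64(0.5059), np.float64(-0.3963), np.float64(0.095)], np.float64(0.07))
t 12.12 tcp [ 0.5133 -0.2577  0.2761] SH [-0.1082 -0.4278  0.2761] RK [-0.0098 -0.115   0.2761] yaw -74.4 tilt 0.05 q [-0.55  0.04  1.47  0.    1.62  0.74] F [ 0.8  0.4 -0.3] open 0.0931
-> [ 0.504 -0.394  0.2  ] turn z -0.1 then shift [-4.58 12.88  7.6 ] rows 5.0
-> [ 0.504 -0.394  0.03 ] turn z -0.0 then shift [1.0e-02 1.0e-02 1.7e+01] rows 5.0
```

View pics/t2.png

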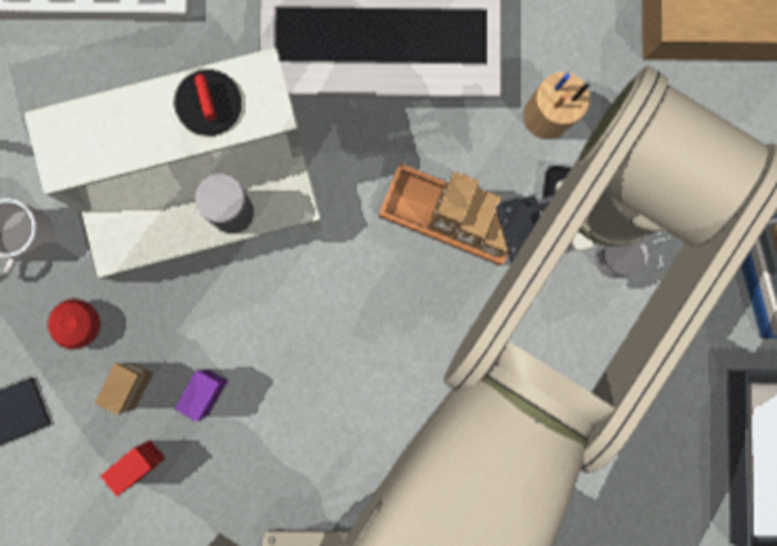

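The shaker stands on the ledge at (222,200), and the tin at (625,258) hasn't moved. Fetching the tin now.

```bash
python3 -m jog '[[[0,0,0,-0.92,2.6,1.5,9.3],[0,0,0,-0.92,2.6,1.5,9.3],[0,0,0,-0.92,2.6,1.5,9.3],[0,0,0,-0.92,2.6,1.5,9.3],[0,0,0,-0.92,2.6,1.5,9.3]]]'
python3 -m jog '[[[0,0,0,0,0,3.5,9.3],[0,0,0,0,0,3.5,9.3],[0,0,0,0,0,3.5,9.3],[0,0,0,0,0,3.5,9.3],[0,0,0,0,0,3,9.3]]]'
python3 -m jog '[[[0,0,0,0,0,0,5],[0,0,0,0,0,0,5],[0,0,0,0,0,0,5],[0,0,0,0,0,0,5],[0,0,0,0,0,0,5]]]' 25
python3 -m jog '[[[0,0,0,0,0,0,5],[0,0,0,0,0,0,5],[0,0,0,0,0,0,5],[0,0,0,0,0,0,5],[0,0,0,0,0,0,5]]]' 25
python3 go.py W .504 -.394 .26 -74.3 SH -.02 -.045 .26 -74.3 SH -.02 -.045 .033 -74.3
```

```text
t: 12.53
tool_pos: [0.5051, -0.3946, 0.2011]
orientation: [3.112, 0.432, 0.001]
force: [0.7, 0.2, -0.1]
opening: 0.0929
t: 12.95
tool_pos: [0.5045, -0.3928, 0.0292]
orientation: [-3.11, -0.431, 0.001]
force: [0.2, 0.2, -0.1]
opening: 0.0934
t: 13.37
tool_pos: [0.5063, -0.3963, 0.035]
orientation: [3.108, 0.429, 0.005]
force: [1.1, -1.3, 2.3]
opening: 0.0642
t: 13.78
tool_pos: [0.5063, -0.3965, 0.0349]
orientation: [3.108, 0.428, 0.006]
force: [0.7, 1.3, 7.7]
opening: 0.0614
t 13.78 tcp [ 0.5063 -0.3965  0.0349] SH [-0.1525 -0.5596  0.0349] RK [ 0.0339 -0.2469  0.0349] yaw -74.31 tilt 0.31 q [-0.74  0.39  1.53  0.    1.22  0.55] F [0.7 1.3 7.7] open 0.0614
-> [ 0.504 -0.394  0.26 ] turn z -0.01 then shift [ -0.09  -0.2  -22.51] rows 7.0
-> [0.4946 0.1348 0.26  ] turn z -0.0 then shift [ 13.41 -51.16  -0.19] rows 15.0
-> [0.4946 0.1348 0.033 ] turn z -0.0 then shift [-0.07 -0.1  22.7 ] rows 7.0
```

```bash
python3 -m jog '[[[0,0,0,0,0,-4.1,5],[0,0,0,0,0,-4.1,5],[0,0,0,0,0,-4.1,5],[0,0,0,0,0,-4.1,5],[0,0,0,0,0,-4.1,5]]]'
python3 -m jog '[[[0,0,0,0.55,-2.57,0,5],[0,0,0,0.55,-2.57,0,5],[0,0,0,0.55,-2.57,0,5],[0,0,0,0.55,-2.57,0,5],[0,0,0,0.55,-2.57,0,5]]]'
python3 -m jog '[[[0,0,0,0.55,-2.57,0,5],[0,0,0,0.55,-2.57,0,5],[0,0,0,0.55,-2.57,0,5],[0,0,0,0.55,-2.57,0,5],[0,0,0,0.55,-2.57,0,5]]]'
python3 -m jog '[[[0,0,0,0.55,-2.57,0,5],[0,0,0,0.55,-2.57,0,5],[0,0,0,0.55,-2.57,0,5],[0,0,0,0.55,-2.57,0,5],[0,0,0,0.55,-2.57,0,5]]]'
python3 -m jog '[[[0,0,0,0.55,-2.57,0,5],[0,0,0,0.55,-2.57,0,5],[0,0,0,0.55,-2.57,0,5],[0,0,0,0.55,-2.57,0,5],[0,0,0,0.55,-2.57,0,5]]]'
python3 -m jog '[[[0,0,0,0,0,0,5],[0,0,0,0,0,0,5]]]'
python3 go.py SH -.042 -.045 .035 -74.3
```

```text
t: 14.2
tool_pos: [0.5042, -0.3947, 0.2395]
orientation: [3.112, 0.429, 0.001]
force: [1.0, -0.3, -2.4]
opening: 0.0617
t: 14.62
tool_pos: [0.4959, -0.2626, 0.2374]
orientation: [3.112, 0.428, 0.001]
force: [-0.9, 0.2, -1.0]
opening: 0.0613
t: 15.03
tool_pos: [0.4876, -0.1314, 0.2374]
orientation: [3.112, 0.428, 0.002]
force: [-0.2, 0.5, -1.4]
opening: 0.0615
t: 15.45
tool_pos: [0.4793, -0.0002, 0.2375]
orientation: [3.112, 0.429, 0.002]
force: [0.1, 0.5, -2.0]
opening: 0.0618
t: 15.87
tool_pos: [0.471, 0.131, 0.2375]
orientation: [-3.112, -0.429, -0.002]
force: [0.4, 0.1, -1.7]
opening: 0.0616
t: 16.03
tool_pos: [0.471, 0.1308, 0.2373]
orientation: [3.112, 0.433, 0.001]
force: [-0.0, 0.2, -1.2]
opening: 0.0614
t 16.03 tcp [0.471  0.1308 0.2373] SH [-0.0438 -0.0425  0.2373] RK [-0.1896  0.2319  0.2373] yaw -74.15 tilt 0.05 q [ 0.17 -0.18  1.76 -0.    1.56  1.46] F [-0.   0.2 -1.2] open 0.0614
-> [0.4734 0.1288 0.035 ] turn z 0.15 then shift [ 0.16  0.25 20.23] rows 6.0
```

```bash
python3 -m jog '[[[0,0,0,0,0.2,3.6,5],[0,0,0,0,0,3.6,5],[0,0,0,0,0,3.6,5],[0,0,0,0,0,3.6,5],[0,0,0,0,0,3.6,5]]]'
python3 -m jog '[[[0,0,0,0,0,1,5],[0,0,0,0,0,0.5,5],[0,0,0,0,0,0,5],[0,0,0,0,0,0.3,5],[0,0,0,0,0,0,5]]]'
python3 go.py SH -.042 -.045 .035 -74.3
```

```text
t: 16.45
tool_pos: [0.4721, 0.1265, 0.0557]
orientation: [3.112, 0.427, 0.002]
force: [0.6, -0.0, -1.5]
opening: 0.0613
t: 16.87
tool_pos: [0.4738, 0.1279, 0.0409]
orientation: [-3.112, -0.429, -0.006]
force: [0.1, 0.2, -1.8]
opening: 0.0617
t 16.87 tcp [0.4738 0.1279 0.0409] SH [-0.0419 -0.046   0.0409] RK [-0.186   0.2302  0.0409] yaw -74.32 tilt 0.22 q [ 0.16 -0.    1.97 -0.    1.17  1.46] F [ 0.1  0.2 -1.8] open 0.0617
-> [0.4734 0.1288 0.035 ] turn z -0.02 then shift [-0.01 -0.1   0.59] rows 1.0
```

```bash
python3 -m jog '[[[0,0,0,0,0,0.4,5],[0,0,0,0,0,0.2,5],[0,0,0,0,0,0,9.3],[0,0,0,0,0,0,9.3],[0,0,0,0,0,0,9.3]]]'
python3 -m jog '[[[0,0,0,0,0,0,9.3],[0,0,0,0,0,0,9.3],[0,0,0,0,0,-2,9.3],[0,0,0,0,0,-3,9.3],[0,0,0,0,0,-3,9.3]]]'
python3 -m jog '[[[0,0,0,0,0,-3,3],[0,0,0,0,0,-1,3],[0,0,0,-2,0,0,3],[0,0,0,0,0,0,3],[0,0,0,0,0,0,3]]]'
python3 -m jog '[[[0,6,0,0,0,0,3],[0,6,0,0,0,0,3],[0,6,0,0,0,0,3],[0,6,0,0,0,0,3],[0,6,0,0,0,0,3]]]'
python3 -m jog '[[[0,0,0,0,0,0,3],[0,0,0,0,0,0,3]]]'
python3 go.py SH -.02 -.045 .152 999 SH .105 -.045 .152 999
python3 - <<'E'
from fit import *
T=robot.read_camera("top");S=robot.read_camera("side")
m=robot.masks_of(T,"shaker"); print([x["point"] for x in m],proj(T,[.5505,.1505,.17]))
save(S,"s3.png",(170,120,420,300),3)
E
```

```text
t: 17.28
tool_pos: [0.4723, 0.1279, 0.0332]
orientation: [3.112, 0.429, 0.002]
force: [-0.7, -0.7, 1.1]
opening: 0.0769
t: 17.7
tool_pos: [0.4704, 0.1275, 0.1123]
orientation: [3.112, 0.429, -0.005]
force: [1.0, 0.1, 0.2]
opening: 0.093
t: 18.12
tool_pos: [0.452, 0.1223, 0.1519]
orientation: [-3.112, -0.429, 0.001]
force: [0.2, -0.1, -0.7]
opening: 0.0646
t: 18.53
tool_pos: [0.4529, 0.1225, 0.152]
orientation: [-2.941, -0.405, -0.785]
force: [-1.1, -0.7, 1.3]
opening: 0.0324
t: 18.7
tool_pos: [0.4515, 0.122, 0.1516]
orientation: [-2.944, -0.404, -0.777]
force: [0.0, -0.1, 0.5]
opening: 0.0299
t 18.7 tcp [0.4515 0.122  0.1516] SH [-0.065  -0.0456  0.1516] RK [-0.2047  0.2166  0.1516] yaw -74.35 tilt 29.58 q [ 0.07 -0.83  2.45  0.11  1.02  1.34] F [ 0.  -0.1  0.5] open 0.0299
[[256.7, 154.8]] [257.94170507 157.60114143]Traceback (most recent call last):
  File "go.py", line 17, in <module>
    d=M2.T@(w-p)*100; print("->",w.round(4),"turn z",t.round(2),"then shift",d.round(2),"rows",np.ceil(np.linalg.norm(d)/3.6)); p=w; M=M2; y=y-t
                                                     ^^^^^^^
AttributeError: 'int' object has no attribute 'round'
```

View pics/s3.png

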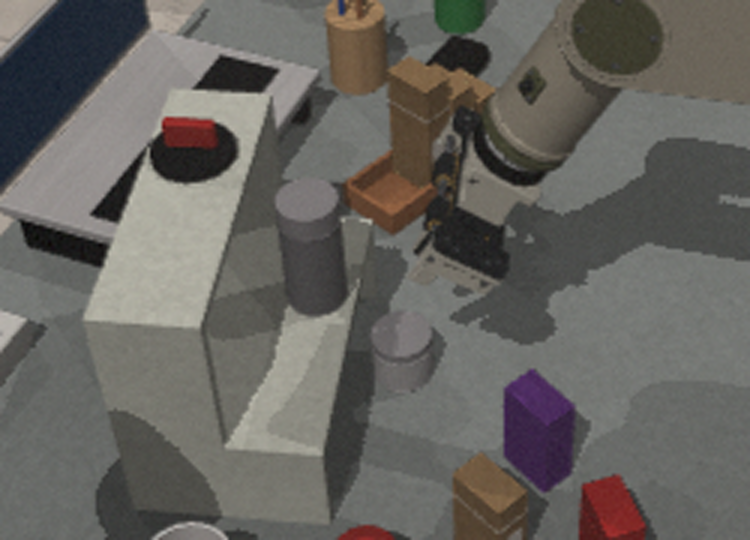

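Side view: the tin stands upright in front of the shelf at (402,350) and the shaker on the ledge at (312,250). The tilted tool has room. Pushing the shaker under the roof.

```bash
sed -i 's/ else 0$/ else np.float64(0)/' go.py; python3 -m jog '[[[0,0,0,-0.49,0,0.87,3],[0,0,0,2.6,0,1.48,3],[0,0,0,2.2,0,1.25,3],[0,0,0,0,0,0,3],[0,0,0,0.8,0,0.45,3]]]'
python3 -m jog '[[[0,0,0,0.8,0,0.45,3],[0,0,0,0.8,0,0.45,3],[0,0,0,0.8,0,0.45,3],[0,0,0,0.8,0,0.45,3],[0,0,0,0.8,0,0.45,3]]]'
python3 -m jog '[[[0,0,0,0.8,0,0.45,3],[0,0,0,0.8,0,0.45,3],[0,0,0,0.8,0,0.45,3],[0,0,0,0.8,0,0.45,3],[0,0,0,0,0,0,3]]]'
python3 go.py SH .098 -.045 .142 999
```

```text
t: 19.27
tool_pos: [0.5139, 0.14, 0.1398]
orientation: [-2.946, -0.407, -0.769]
force: [0.2, -0.3, -0.1]
opening: 0.0302
t: 19.68
tool_pos: [0.5588, 0.1524, 0.1413]
orientation: [-2.945, -0.406, -0.773]
force: [-1.0, -1.0, 0.3]
opening: 0.0299
t: 20.1
tool_pos: [0.5949, 0.1625, 0.142]
orientation: [-2.944, -0.406, -0.776]
force: [-0.7, -0.4, -0.2]
opening: 0.0302
t 20.1 tcp [0.5949 0.1625 0.142 ] SH [ 0.0841 -0.0455  0.142 ] RK [-0.0856  0.3063  0.142 ] yaw -74.28 tilt 29.52 q [ 0.14 -0.25  2.08  0.09  0.79  1.39] F [-0.7 -0.4 -0.2] open 0.0302
-> [0.6082 0.1667 0.142 ] turn z 0.0 then shift [ 1.21 -0.05  0.68] rows 1.0
```

```bash
python3 -m jog '[[[0,0,0,0.6,0,0.35,3],[0,0,0,0.6,0,0.35,3],[0,0,0,0,0,0,3]]]'
python3 -m jog '[[[0,0,0,-2.6,0,-1.48,3],[0,0,0,-2.6,0,-1.48,3],[0,0,0,-2.6,0,-1.48,3],[0,0,0,-2.6,0,-1.48,3],[0,0,0,0,0,0,3]]]'
python3 go.py SH -.08 -.045 .152 999
python3 - <<'E'
from fit import *
T=robot.read_camera("top");S=robot.read_camera("side")
save(S,"s4.png",(190,120,400,300),3)
m=mk(T,"tin",proj(T,(.473,.128,.03)),30)
if m is not None: print("tin",fit([(T,m)],[cyl(.062,.058)],[.473,.128,0]))
m=mk(S,"tin",proj(S,(.473,.128,.03)),30)
if m is not None: print("tin",fit([(S,m)],[cyl(.062,.058)],[.473,.128,0]))
E
```

```text
t: 20.35
tool_pos: [0.608, 0.1661, 0.1429]
orientation: [-2.943, -0.406, -0.779]
force: [-1.1, -0.2, -0.9]
opening: 0.0301
t: 20.77
tool_pos: [0.4882, 0.1328, 0.1422]
orientation: [-2.943, -0.406, -0.779]
force: [0.8, -0.0, -1.4]
opening: 0.0301
t 20.77 tcp [0.4882 0.1328 0.1422] SH [-0.0267 -0.0451  0.1422] RK [-0.1744  0.24    0.1422] yaw -74.28 tilt 29.66 q [ 0.1  -0.65  2.37  0.11  0.92  1.35] F [ 0.8 -0.  -1.4] open 0.0301
-> [0.4369 0.1185 0.152 ] turn z 0.0 then shift [-4.15 -0.01 -3.49] rows 2.0
```

View pics/s4.png

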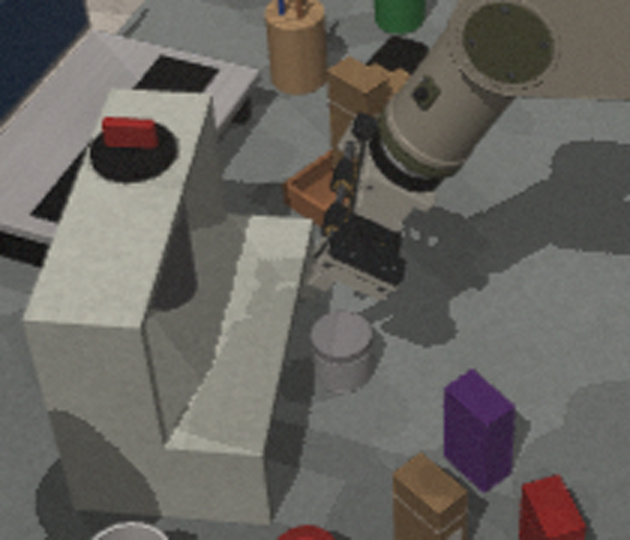

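```bash
python3 -m jog '[[[0,-5.93,0,0,0,0,3],[0,-5.93,0,0,0,0,3],[0,-5.93,0,0,0,0,3],[0,-5.93,0,0,0,0,3],[0,-5.93,0,0,0,0,3]]]'
python3 -m jog '[[[0,0,0,-2.8,0,0,3],[0,0,0,-2.8,0,0,3],[0,0,0,-2.7,0,0,3],[0,0,0,0,0,3.5,3],[0,0,0,0,0,3.5,3]]]'
python3 -m jog '[[[0,0,0,0,0,3.3,3],[0,0,0,0,0,0,3]]]'
python3 go.py SH -.08 -.045 .036 -74.3
python3 - <<'E'
from fit import *
T=robot.read_camera("top");S=robot.read_camera("side")
for c in(T,S):
  m=mk(c,"tin",proj(c,(.473,.128,.03)),30)
  if m is not None: print("tin",m.sum(),fit([(c,m)],[cyl(.062,.058)],[.473,.128,0]))
E
```

```text
t: 21.38
tool_pos: [0.4937, 0.1339, 0.1431]
orientation: [3.111, 0.429, -0.006]
force: [-0.2, 0.2, 0.9]
opening: 0.03
t: 21.8
tool_pos: [0.4153, 0.1116, 0.0746]
orientation: [-3.112, -0.429, -0.011]
force: [1.6, 0.3, -1.0]
opening: 0.0304
t: 21.97
tool_pos: [0.4075, 0.1104, 0.0333]
orientation: [-3.112, -0.429, 0.017]
force: [-2.5, -0.3, -0.9]
opening: 0.0298
t 21.97 tcp [0.4075 0.1104 0.0333] SH [-0.1105 -0.0449  0.0333] RK [-0.2415  0.1899  0.0333] yaw -74.3 tilt 0.62 q [ 0.14 -0.17  2.14  0.    1.18  1.44] F [-2.5 -0.3 -0.9] open 0.0298
-> [0.4369 0.1185 0.036 ] turn z 0.0 then shift [ 3.04  0.01 -0.3 ] rows 1.0
tin 387.0 ([np.float64(0.475), np.float64(0.1298), np.float64(0.191)], np.float64(0.237))
```

```bash
python3 -m jog '[[[0,0,0,2,0,-0.2,3],[0,0,0,0.8,0,0,3],[0,0,0,0.8,0,0,3],[0,0,0,0.8,0,0,3],[0,0,0,0.8,0,0,3]]]'
python3 -m jog '[[[0,0,0,0.8,0,0,3],[0,0,0,0.8,0,0,3],[0,0,0,0.8,0,0,3],[0,0,0,0.8,0,0,3],[0,0,0,0,0,0,3]]]'
python3 go.py SH -.018 -.045 .036 -74.3
```

```text
t: 22.58
tool_pos: [0.4629, 0.1253, 0.0428]
orientation: [-3.112, -0.429, -0.001]
force: [-3.1, -1.3, 2.7]
opening: 0.03
t: 23.0
tool_pos: [0.4946, 0.1342, 0.0423]
orientation: [-3.112, -0.429, -0.003]
force: [0.6, -0.4, -0.3]
opening: 0.03
t 23.0 tcp [0.4946 0.1342 0.0423] SH [-0.0202 -0.0455  0.0423] RK [-0.169   0.2436  0.0423] yaw -74.3 tilt 0.12 q [0.16 0.06 1.9  0.   1.18 1.46] F [ 0.6 -0.4 -0.3] open 0.03
-> [0.4965 0.1353 0.036 ] turn z 0.0 then shift [ 0.22 -0.05  0.63] rows 1.0
```

```bash
python3 -m jog '[[[0,0,0,-1.5,0,0,3],[0,6,0,0,0,0,3],[0,6,0,0,0,0,3],[0,6,0,0,0,0,3],[0,6,0,0,0,0,3]]]'
python3 -m jog '[[[0,0,0,0,0,0,3],[0,0,0,-0.33,0,0.73,3],[0,0,0,0,0,0,3]]]'
python3 go.py SH .006 -.045 .033 999
```

```text
t: 23.42
tool_pos: [0.4793, 0.1297, 0.0427]
orientation: [-2.988, -0.412, -0.646]
force: [0.1, 0.9, 0.3]
opening: 0.03
t: 23.67
tool_pos: [0.4796, 0.1297, 0.0347]
orientation: [-2.99, -0.412, -0.636]
force: [-0.5, 0.6, 0.6]
opening: 0.0296
t 23.67 tcp [0.4796 0.1297 0.0347] SH [-0.0358 -0.0458  0.0347] RK [-0.1813  0.234   0.0347] yaw -74.32 tilt 24.01 q [ 0.11 -0.4   2.38  0.1   0.74  1.35] F [-0.5  0.6  0.6] open 0.0296
-> [0.5197 0.1418 0.033 ] turn z 0.0 then shift [ 3.75 -0.08  1.85] rows 2.0
```

```bash
python3 -m jog '[[[0,0,0,0.8,0,0.36,3],[0,0,0,0.8,0,0.36,3],[0,0,0,0.8,0,0.36,3],[0,0,0,0.8,0,0.36,3],[0,0,0,0.8,0,0.36,3]]]'
python3 -m jog '[[[0,0,0,0.1,0,0.05,3],[0,0,0,0,0,0,3]]]'
python3 go.py SH .008 -.045 .033 999
python3 -m jog '[[[0,0,0,-2.5,0,-1.1,3],[0,0,0,-2.5,0,-1.1,3],[0,-6,0,0,0,0,3],[0,-6,0,0,0,0,3],[0,-6,0,0,0,0,3]]]'
python3 -m jog '[[[0,-6,0,0,0,0,3],[0,0,0,0,0,-3.5,7.5],[0,0,0,0,0,-3.5,7.5],[0,0,0,0,0,-3.5,7.5],[0,0,0,0,0,-3.5,7.5]]]'
python3 go.py W .3115 .303 .2 -27
```

```text
t: 24.08
tool_pos: [0.5239, 0.1422, 0.0353]
orientation: [-2.99, -0.413, -0.636]
force: [-2.8, -0.4, 2.0]
opening: 0.0298
t: 24.25
tool_pos: [0.524, 0.1423, 0.0349]
orientation: [-2.99, -0.413, -0.636]
force: [0.4, -0.2, 0.3]
opening: 0.03
t 24.25 tcp [0.524  0.1423 0.0349] SH [ 0.0103 -0.0457  0.0349] RK [-0.1444  0.2618  0.0349] yaw -74.29 tilt 24.03 q [ 0.13 -0.23  2.26  0.09  0.7   1.37] F [ 0.4 -0.2  0.3] open 0.03
-> [0.5216 0.1423 0.033 ] turn z 0.0 then shift [-0.29 -0.07  0.08] rows 1.0
t: 24.67
tool_pos: [0.4673, 0.1265, 0.0346]
orientation: [-3.095, -0.426, -0.159]
force: [1.1, 0.1, 1.3]
opening: 0.0298
t: 25.08
tool_pos: [0.4691, 0.127, 0.1744]
orientation: [3.112, 0.429, -0.004]
force: [0.4, 0.7, 0.3]
opening: 0.052
t 25.08 tcp [0.4691 0.127  0.1744] SH [-0.0467 -0.0456  0.1744] RK [-0.1901  0.2277  0.1744] yaw -74.3 tilt 0.16 q [ 0.16 -0.15  1.85 -0.    1.45  1.46] F [0.4 0.7 0.3] open 0.052
-> [0.3115 0.303  0.2   ] turn z -47.3 then shift [  8.52 -22.04  -2.53] rows 7.0
```

```bash
python3 -m jog '[[[0,0,-6.64,0,0,-2,9.3],[0,0,-6.64,0,0,-2,9.3],[0,0,-6.64,0,0,-2,9.3],[0,0,-6.64,0,0,-1,9.3],[0,0,-6.64,0,0,0,9.3]]]'
python3 -m jog '[[[0,0,-6.64,0,0,0,9.3],[0,0,-6.64,0,0,0,9.3],[0,0,-6.64,0,0,0,9.3],[0,0,0,0,0,0,9.3]]]'
python3 go.py RK 0 .008 .24 -21.2
python3 - <<'E'
from fit import *
T=robot.read_camera("top");S=robot.read_camera("side")
for P,l,d,h,z in(((.545,.147),"tin",.062,.058,0),((.64,.174),"shaker",.06,.13,.106)):
 for c in(T,S):
  m=mk(c,l,proj(c,(*P,z+.03)),40)
  if m is not None: print(l,m.sum(),[x["point"] for x in robot.pinpoint(c,l)][:1],proj(c,(*P,z)))
for l,h,P in(("row_tall",.15,(.567,-.146)),("row_mid",.12,(.55,-.18)),("row_short",.09,(.534,-.218))):
    for c in(T,S):
      m=mk(c,l,proj(c,[*P,.08]),25)
      if m is not None:print(l,fit([(c,m)],[box(.06,.036,.03,.006+h)],[*P,-.37]))
a=cv2.resize(np.ascontiguousarray(T["img"][100:220,220:400]),(720,480))
save(dict(img=a),"t5.png")
E
```

```text
t: 25.5
tool_pos: [0.471, 0.1273, 0.2476]
orientation: [2.855, 1.308, 0.008]
force: [0.1, -0.7, -0.5]
opening: 0.0855
t: 25.83
tool_pos: [0.4694, 0.127, 0.2441]
orientation: [2.587, 1.782, 0.0]
force: [0.2, -0.5, 0.8]
opening: 0.093
t 25.83 tcp [0.4694 0.127  0.2441] SH [-0.0463 -0.0456  0.2441] RK [-0.1898  0.2278  0.2441] yaw -20.87 tilt 0.02 q [ 0.16 -0.19  1.76 -0.    1.58  0.52] F [ 0.2 -0.5  0.8] open 0.093
-> [ 0.5669 -0.1465  0.24  ] turn z 0.33 then shift [-21.98  18.98   0.41] rows 9.0
shaker 72.0 [[252.8, 128.4]] [253.14177561 129.69188155]
shaker 296.0 [[245.2, 214.6]] [245.05241187 214.98141195]
row_tall ([np.float64(0.5651), np.float64(-0.1449), np.float64(-0.357)], np.float64(0.073))
row_tall ([np.float64(0.5555), np.float64(-0.1232), np.float64(0.242)], np.float64(0.882))
row_mid ([np.float64(0.5488), np.float64(-0.181), np.float64(-0.457)], np.float64(0.148))
row_mid ([np.float64(0.5381), np.float64(-0.2024), np.float64(-1.177)], np.float64(0.825))
row_short ([np.float64(0.5316), np.float64(-0.2175), np.float64(-0.507)], np.float64(0.126))
row_short ([np.float64(0.5422), np.float64(-0.2719), np.float64(-1.159)], np.float64(0.691))
```

View pics/t5.png

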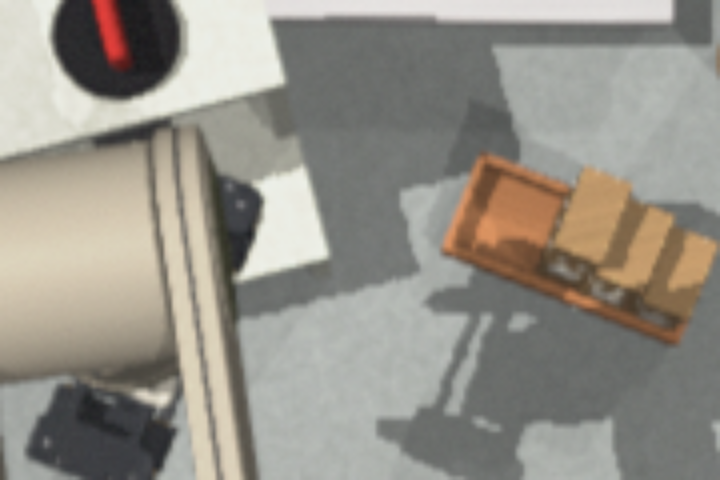

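The rack and row stand as before (boxes at x 570–715); the shaker base matches where I expect it. Moving row_tall first.

```bash
python3 -m jog '[[[0,0,0.33,-1.83,1.58,0,9.3],[0,0,0,-1.83,1.58,0,9.3],[0,0,0,-1.83,1.58,0,9.3],[0,0,0,-1.83,1.58,0,9.3],[0,0,0,-1.83,1.58,0,9.3]]]'
python3 -m jog '[[[0,0,0,-1.83,1.58,0,9.3],[0,0,0,-1.83,1.58,0,9.3],[0,0,0,-1.83,1.58,0,9.3],[0,0,0,-1.83,1.58,0,9.3],[0,0,0,-1.83,1.58,0,9.3]]]'
python3 -m jog '[[[0,0,0,-1.83,1.58,0,9.3],[0,0,0,-1.83,1.58,0,9.3],[0,0,0,0,0,0,9.3],[0,0,0,0,0,0,9.3]]]'
python3 go.py RK 0 .008 .1 -21.2
```

```text
t: 26.95
tool_pos: [0.5093, 0.0119, 0.2436]
orientation: [2.597, 1.768, 0.001]
force: [-0.2, 0.5, 0.5]
opening: 0.093
t: 27.37
tool_pos: [0.5493, -0.1024, 0.2436]
orientation: [2.597, 1.768, 0.001]
force: [0.3, 0.3, -0.3]
opening: 0.0931
t: 27.7
tool_pos: [0.5649, -0.1477, 0.2431]
orientation: [-2.598, -1.765, -0.0]
force: [0.6, 0.2, 0.2]
opening: 0.093
t 27.7 tcp [ 0.5649 -0.1477  0.2431] SH [-0.0287 -0.336   0.2431] RK [-0.0014  0.0062  0.2431] yaw -21.63 tilt 0.04 q [-0.34  0.08  1.5   0.    1.56  0.03] F [0.6 0.2 0.2] open 0.093
-> [ 0.5669 -0.1465  0.1   ] turn z -0.43 then shift [ 0.17  0.15 14.31] rows 4.0
```

```bash
python3 -m jog '[[[0,0,0,0.15,0.1,3.6,9.3],[0,0,0,0,0,3.6,9.3],[0,0,0,0,0,3.6,9.3],[0,0,0,0,0,3.5,9.3],[0,0,0,0,0,0,9.3]]]'
python3 -m jog '[[[0,0,0,0,0,0,5],[0,0,0,0,0,0,5],[0,0,0,0,0,0,5],[0,0,0,0,0,0,5],[0,0,0,0,0,0,5]]]' 20
python3 -m jog '[[[0,0,0,0,0,0,5],[0,0,0,0,0,0,5],[0,0,0,0,0,0,5],[0,0,0,0,0,0,5],[0,0,0,0,0,0,5]]]'
python3 go.py RK 0 .067 .1 -21.2
```

```text
t: 28.12
tool_pos: [0.561, -0.1426, 0.0923]
orientation: [-2.587, -1.763, 0.011]
force: [-2.0, 0.6, -1.1]
opening: 0.0931
t: 28.53
tool_pos: [0.568, -0.1461, 0.103]
orientation: [2.594, 1.766, 0.004]
force: [0.4, 0.8, -0.8]
opening: 0.064
t: 28.95
tool_pos: [0.5681, -0.1463, 0.1023]
orientation: [2.595, 1.766, 0.004]
force: [2.8, -0.8, 6.0]
opening: 0.0602
t 28.95 tcp [ 0.5681 -0.1463  0.1023] SH [-0.0253 -0.3354  0.1023] RK [0.001  0.0087 0.1023] yaw -21.51 tilt 0.23 q [-0.34  0.17  1.66  0.    1.31  0.04] F [ 2.8 -0.8  6. ] open 0.0602
-> [ 0.5882 -0.0915  0.1   ] turn z -0.31 then shift [ 5.83 -0.1   0.24] rows 2.0
```

```bash
python3 -m jog '[[[0,0,0,0,0,-0.4,5],[0,0,0,1.2,0,0,5],[0,0,0,1.2,0,0,5],[0,0,0,1.2,0,0,5],[0,0,0,1.2,0,0,5]]]'
python3 -m jog '[[[0,0,0,1,0,0,5],[0,0,0,0,0,0,5],[0,0,0,0,0,0.3,5],[0,0,0,0,0,0.2,5],[0,0,0,0,0,0,5]]]'
python3 go.py RK 0 .067 .1 -21.2
python3 -m jog '[[[0,0,0,0,0,0,9.3],[0,0,0,0,0,0,9.3],[0,0,0,0,0,0,9.3],[0,0,0,0,0,0,9.3],[0,0,0,0,0,0,9.3]]]'
python3 -m jog '[[[0,0,0,0,0,-3.5,9.3],[0,0,0,0,0,-3.5,9.3],[0,0,0,0,0,0,9.3],[0,0,0,0,0,0,9.3]]]'
python3 go.py RK 0 -.031 .19 -21.2
```

```text
t: 29.37
tool_pos: [0.5841, -0.0993, 0.1039]
orientation: [-2.596, -1.768, 0.0]
force: [0.3, 0.2, -2.6]
opening: 0.0599
t: 29.78
tool_pos: [0.5889, -0.0915, 0.102]
orientation: [2.596, 1.768, 0.004]
force: [-4.9, 5.3, 13.1]
opening: 0.0597
t 29.78 tcp [ 0.5889 -0.0915  0.102 ] SH [ 0.0095 -0.2883  0.102 ] RK [0.0006 0.0673 0.102 ] yaw -21.49 tilt 0.16 q [-0.24  0.2   1.63  0.    1.31  0.13] F [-4.9  5.3 13.1] open 0.0597
-> [ 0.5882 -0.0915  0.1   ] turn z -0.29 then shift [-0.03 -0.06  0.2 ] rows 1.0
t: 30.2
tool_pos: [0.5876, -0.092, 0.0992]
orientation: [-2.597, -1.767, -0.0]
force: [0.3, -1.3, 0.5]
opening: 0.0885
t: 30.53
tool_pos: [0.5898, -0.0923, 0.1728]
orientation: [2.593, 1.765, 0.007]
force: [-0.3, -0.1, -0.2]
opening: 0.0927
t 30.53 tcp [ 0.5898 -0.0923  0.1728] SH [ 0.0102 -0.2894  0.1728] RK [0.0017 0.0668 0.1728] yaw -21.51 tilt 0.35 q [-0.24  0.14  1.56  0.    1.43  0.13] F [-0.3 -0.1 -0.2] open 0.0927
-> [ 0.5528 -0.1829  0.19  ] turn z -0.31 then shift [-9.78 -0.16 -1.74] rows 3.0
```

```bash
python3 -m jog '[[[0,0,-0.3,0,-0.1,-2,9.3],[0,0,0,-3.2,0,0,9.3],[0,0,0,-3.2,0,0,9.3],[0,0,0,-3.3,0,0,9.3],[0,0,0,0,0,0,9.3]]]'
python3 -m jog '[[[0,0,0,0,0,3.6,9.3],[0,0,0,0,0,3.6,9.3],[0,0,0,0,0,2.9,9.3],[0,0,0,0,0,0,9.3],[0,0,0,0,0,0,9.3]]]'
python3 go.py RK 0 -.031 .09 -21.2
python3 -m jog '[[[0,0,0,0,0,0,5],[0,0,0,0,0,0,5],[0,0,0,0,0,0,5],[0,0,0,0,0,0,5],[0,0,0,0,0,0,5]]]' 20
python3 -m jog '[[[0,0,0,0,0,0,5],[0,0,0,0,0,0,5],[0,0,0,0,0,0,5],[0,0,0,0,0,0,5],[0,0,0,0,0,0,5]]]'
python3 go.py RK 0 .029 .09 -21.2
```

```text
t: 30.95
tool_pos: [0.5492, -0.1863, 0.1879]
orientation: [-2.595, -1.77, 0.004]
force: [-0.0, 0.5, -0.9]
opening: 0.0934
t: 31.37
tool_pos: [0.5495, -0.1806, 0.0858]
orientation: [-2.588, -1.772, 0.004]
force: [0.8, 0.5, 1.1]
opening: 0.0928
t 31.37 tcp [ 0.5495 -0.1806  0.0858] SH [-0.0525 -0.3635  0.0858] RK [-0.0039 -0.0301  0.0858] yaw -21.21 tilt 0.35 q [-0.41  0.18  1.68  0.    1.29 -0.04] F [0.8 0.5 1.1] open 0.0928
-> [ 0.5528 -0.1829  0.09  ] turn z -0.01 then shift [-0.09  0.39 -0.42] rows 1.0
t: 31.78
tool_pos: [0.5526, -0.1821, 0.09]
orientation: [2.591, 1.774, 0.003]
force: [-0.4, 0.2, 0.3]
opening: 0.0647
t: 32.2
tool_pos: [0.5524, -0.182, 0.0895]
orientation: [2.591, 1.774, 0.002]
force: [0.6, -0.8, 5.5]
opening: 0.0598
t 32.2 tcp [ 0.5524 -0.182   0.0895] SH [-0.0501 -0.3656  0.0895] RK [-0.0007 -0.0303  0.0895] yaw -21.21 tilt 0.1 q [-0.41  0.18  1.68  0.    1.28 -0.04] F [ 0.6 -0.8  5.5] open 0.0598
-> [ 0.5745 -0.127   0.09  ] turn z -0.01 then shift [ 5.93  0.07 -0.04] rows 2.0
```

Then release, rise, and look over the row and card.

```bash
python3 -m jog '[[[0,0,0,0,0,-0.4,5],[0,0,0,1.2,0,0,5],[0,0,0,1.2,0,0,5],[0,0,0,1.2,0,0,5],[0,0,0,1.2,0,0,5]]]'
python3 -m jog '[[[0,0,0,1,0,0,5],[0,0,0,0,0,0,5],[0,0,0,0,0,0.3,5],[0,0,0,0,0,0.2,5],[0,0,0,0,0,0,5]]]'
python3 go.py RK 0 .029 .09 -21.2
python3 -m jog '[[[0,0,0,0,0,0,9.3],[0,0,0,0,0,0,9.3],[0,0,0,0,0,0,9.3],[0,0,0,0,0,0,9.3],[0,0,0,0,0,0,9.3]]]'
python3 -m jog '[[[0,0,0,0,0,-3.5,9.3],[0,0,0,0,0,-3.5,9.3],[0,0,0,0,0,-3.5,7.5],[0,0,0,0,0,-3.5,7.5],[0,0,0,0,0,0,7.5]]]'
python3 go.py W .3115 .303 .22 -27
```

```text
t: 32.62
tool_pos: [0.5693, -0.1352, 0.0921]
orientation: [-2.591, -1.775, -0.0]
force: [-0.5, -1.2, -1.4]
opening: 0.0599
t: 33.03
tool_pos: [0.5734, -0.1275, 0.0894]
orientation: [2.592, 1.775, 0.003]
force: [-3.1, 5.0, 12.1]
opening: 0.06
t 33.03 tcp [ 0.5734 -0.1275  0.0894] SH [-0.0151 -0.3188  0.0894] RK [-0.0008  0.0281  0.0894] yaw -21.2 tilt 0.11 q [-0.31  0.19  1.66  0.    1.29  0.06] F [-3.1  5.  12.1] open 0.06
-> [ 0.5745 -0.127   0.09  ] turn z -0.0 then shift [ 0.09  0.08 -0.06] rows 1.0
t: 33.45
tool_pos: [0.5726, -0.1279, 0.0873]
orientation: [-2.592, -1.774, -0.0]
force: [-0.1, -0.8, 0.2]
opening: 0.0887
t: 33.87
tool_pos: [0.5763, -0.129, 0.2367]
orientation: [2.584, 1.769, 0.013]
force: [2.4, 0.3, 1.5]
opening: 0.0782
t 33.87 tcp [ 0.5763 -0.129   0.2367] SH [-0.0127 -0.321   0.2367] RK [0.0024 0.0278 0.2367] yaw -21.21 tilt 0.73 q [-0.31  0.08  1.5   0.    1.54  0.06] F [2.4 0.3 1.5] open 0.0782
-> [0.3115 0.303  0.22  ] turn z 5.79 then shift [ 26.46 -43.22   1.19] rows 15.0
```

```bash
python3 -m jog '[[[0,0,5.8,1.47,-2.4,0.07,7.5],[0,0,0,1.47,-2.4,0.07,7.5],[0,0,0,1.47,-2.4,0.07,7.5],[0,0,0,1.47,-2.4,0.07,7.5],[0,0,0,1.47,-2.4,0.07,7.5]]]'
python3 -m jog '[[[0,0,0,1.47,-2.4,0.07,7.5],[0,0,0,1.47,-2.4,0.07,7.5],[0,0,0,1.47,-2.4,0.07,7.5],[0,0,0,1.47,-2.4,0.07,7.5],[0,0,0,1.47,-2.4,0.07,7.5]]]'
python3 -m jog '[[[0,0,0,1.47,-2.4,0.07,7.5],[0,0,0,1.47,-2.4,0.07,7.5],[0,0,0,0,0,0,7.5]]]'
python3 - <<'E'
from fit import *
T=robot.read_camera("top");S=robot.read_camera("side")
v=[(c,m) for c in(T,S) if (m:=mk(c,"card_a",proj(c,(.3115,.303,.05)),25)) is not None]
print("card",len(v),fit(v,[box(.06,.036,0,.105)],[.3115,.303,-.47]))
for P,l,h in((( .588,-.0915),"row_tall",.15),((.574,-.127),"row_mid",.12),((.539,-.2195),"row_short",.09)):
  for c in (T,):
    m=mk(c,l,proj(c,[*P,.08]),25)
    if m is not None:print(l,fit([(c,m)],[box(.06,.036,.03,.006+h)],[*P,-.37]))
a=cv2.resize(np.ascontiguousarray(T["img"][120:200,310:420]),(770,560))
save(dict(img=a),"t6.png")
E
python3 go.py W .3115 .303 .22 -27
```

```text
t: 34.28
tool_pos: [0.496, -0.0086, 0.2237]
orientation: [-2.679, -1.641, -0.001]
force: [-0.2, 1.0, 0.1]
opening: 0.0748
t: 34.7
tool_pos: [0.4225, 0.1115, 0.2203]
orientation: [2.679, 1.641, 0.001]
force: [-0.3, 0.2, 0.1]
opening: 0.0752
t: 34.95
tool_pos: [0.3918, 0.1617, 0.2189]
orientation: [-2.675, -1.645, -0.001]
force: [0.1, 0.2, 0.6]
opening: 0.075
card 2 ([np.float64(0.3126), np.float64(0.3011), np.float64(-0.527)], np.float64(0.441))
row_tall ([np.float64(0.5862), np.float64(-0.0896), np.float64(-0.389)], np.float64(0.093))
row_mid ([np.float64(0.5697), np.float64(-0.1243), np.float64(-0.375)], np.float64(0.069))
row_short ([np.float64(0.5347), np.float64(-0.2158), np.float64(-0.394)], np.float64(0.062))
t 35.3 tcp [0.3944 0.1577 0.2191] SH [-0.1103  0.0042  0.2191] RK [-0.2708  0.2293  0.2191] yaw -27.1 tilt 0.01 q [ 0.26 -0.36  1.94 -0.    1.56  0.73] F [-0.   0.   0.3] open 0.0747
-> [0.3115 0.303  0.22  ] turn z -0.1 then shift [  9.18 -13.98  -0.09] rows 5.0
```

View pics/t6.png

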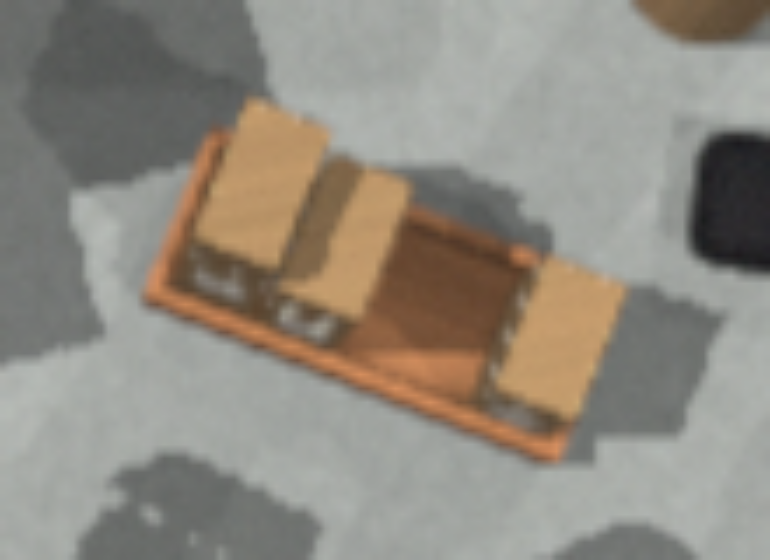

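The row is open: tall and mid at the left, an empty slot from about x 400 to 500, short at the right. Fetching card_a.

```bash
python3 -m jog '[[[0,0,0,1.84,-2.8,0,7.5],[0,0,0,1.84,-2.8,0,7.5],[0,0,0,1.84,-2.8,0,7.5],[0,0,0,1.84,-2.8,0,7.5],[0,0,0,1.84,-2.8,0,7.5]]]'
python3 -m jog '[[[0,0,0,0,0,0,7.5],[0,0,0,0,0,0,7.5],[0,0,0,0,0,3.6,7.5],[0,0,0,0,0,3.4,7.5],[0,0,0,0,0,0,7.5]]]'
python3 go.py W .3117 .3030 .075 -27
python3 - <<'E'
from h import *
S=robot.read_camera("side"); save(S,"s7.png",(270,200,430,320),5)
E
```

```text
t: 35.72
tool_pos: [0.3108, 0.3047, 0.2193]
orientation: [2.68, 1.638, 0.001]
force: [0.6, -0.6, -0.5]
opening: 0.0751
t: 36.13
tool_pos: [0.3087, 0.3003, 0.1427]
orientation: [2.679, 1.638, -0.015]
force: [-1.0, -0.6, -1.2]
opening: 0.0751
t 36.13 tcp [0.3087 0.3003 0.1427] SH [-0.1542  0.1647  0.1427] RK [-0.4023  0.3312  0.1427] yaw -27.12 tilt 0.56 q [ 0.65 -0.29  2.02 -0.    1.41  1.13] F [-1.  -0.6 -1.2] open 0.0751
-> [0.3117 0.303  0.075 ] turn z -0.12 then shift [0.44 0.17 6.76] rows 2.0
```

View pics/s7.png

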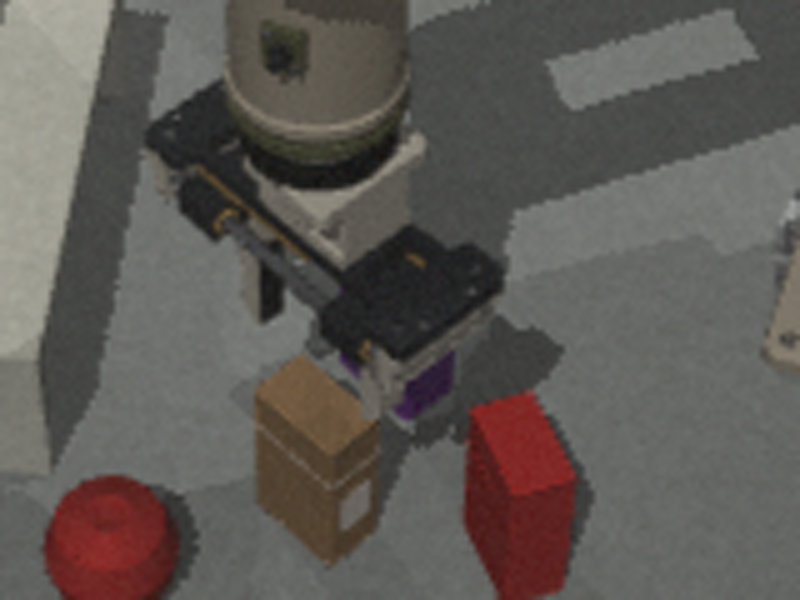

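The fingers at (262,310) and (372,400) straddle the brown box, clear of the red one.

```bash
python3 -m jog '[[[0,0,0,0,0,3,7.5],[0,0,0,0,0,3,7.5],[0,0,0,0,0,0.6,7.5],[0,0,0,0,0,0,7.5],[0,0,0,0,0,0,7.5]]]'
python3 go.py W .3117 .3030 .075 -27
python3 -m jog '[[[0,0,0,0,0,0,5],[0,0,0,0,0,0,5],[0,0,0,0,0,0,5],[0,0,0,0,0,0,5],[0,0,0,0,0,0,5]]]' 20
python3 -m jog '[[[0,0,0,0,0,0,5],[0,0,0,0,0,0,5],[0,0,0,0,0,0,5]]]'
python3 -m jog '[[[0,0,0,0,0,-3.5,5],[0,0,0,0,0,-3.5,5],[0,0,0,0,0,-3.5,5],[0,0,0,0,0,-3.5,5],[0,0,0,0,0,-3.5,5]]]'
python3 go.py RK 0 -.025 .25 -21.2
```

```text
t: 36.6
tool_pos: [0.3122, 0.3044, 0.0852]
orientation: [-2.679, -1.64, -0.003]
force: [0.1, -0.2, 1.2]
opening: 0.0749
t 36.6 tcp [0.3122 0.3044 0.0852] SH [-0.1497  0.1676  0.0852] RK [-0.4005  0.3363  0.0852] yaw -27.06 tilt 0.11 q [ 0.66 -0.22  2.08 -0.    1.28  1.13] F [ 0.1 -0.2  1.2] open 0.0749
-> [0.3117 0.303  0.075 ] turn z -0.06 then shift [-0.15  0.02  1.02] rows 1.0
t: 37.02
tool_pos: [0.3123, 0.305, 0.085]
orientation: [-2.679, -1.641, -0.006]
force: [2.0, -0.5, 6.8]
opening: 0.0601
t: 37.27
tool_pos: [0.3123, 0.3051, 0.085]
orientation: [-2.679, -1.641, -0.006]
force: [0.1, -0.0, 6.7]
opening: 0.0602
t: 37.68
tool_pos: [0.3104, 0.3039, 0.2599]
orientation: [-2.678, -1.642, -0.0]
force: [0.9, 0.2, -1.5]
opening: 0.0602
t 37.68 tcp [0.3104 0.3039 0.2599] SH [-0.1516  0.1676  0.2599] RK [-0.402   0.3352  0.2599] yaw -26.99 tilt 0.01 q [ 0.66 -0.35  1.86  0.    1.63  1.13] F [ 0.9  0.2 -1.5] open 0.0602
-> [ 0.555  -0.1773  0.25  ] turn z -5.79 then shift [-36.02  40.2    0.99] rows 15.0
```

```bash
python3 -m jog '[[[0,0,-5.8,-2,2.23,0,5],[0,0,0,-2,2.23,0,5],[0,0,0,-2,2.23,0,5],[0,0,0,-2,2.23,0,5],[0,0,0,-2,2.23,0,5]]]'
python3 -m jog '[[[0,0,0,-2,2.23,0,5],[0,0,0,-2,2.23,0,5],[0,0,0,-2,2.23,0,5],[0,0,0,-2,2.23,0,5],[0,0,0,-2,2.23,0,5]]]'
python3 -m jog '[[[0,0,0,-2,2.23,0,5],[0,0,0,-2,2.23,0,5],[0,0,0,-2,2.23,0,5],[0,0,0,-2,2.23,0,5],[0,0,0,-2,2.23,0,5]]]'
python3 -m jog '[[[0,0,0,-2,2.23,0,5],[0,0,0,-2,2.23,0,5],[0,0,0,-2,2.23,0,5],[0,0,0,0,0,0,5],[0,0,0,0,0,0,5]]]'
python3 go.py RK 0 -.023 .10 -21.2
```

```text
t: 38.1
tool_pos: [0.3761, 0.1682, 0.2584]
orientation: [2.592, 1.776, 0.001]
force: [-0.2, -0.5, -2.2]
opening: 0.0604
t: 38.52
tool_pos: [0.4439, 0.0344, 0.2583]
orientation: [-2.592, -1.775, -0.001]
force: [0.2, -1.0, -1.9]
opening: 0.0599
t: 38.93
tool_pos: [0.5117, -0.0991, 0.2581]
orientation: [-2.592, -1.775, -0.0]
force: [1.2, 0.3, -1.4]
opening: 0.0599
t: 39.35
tool_pos: [0.5519, -0.179, 0.2572]
orientation: [-2.593, -1.771, 0.001]
force: [0.6, 0.6, -2.3]
opening: 0.06
t 39.35 tcp [ 0.5519 -0.179   0.2572] SH [-0.0497 -0.3626  0.2572] RK [-0.0022 -0.0277  0.2572] yaw -21.32 tilt 0.11 q [-0.4   0.07  1.49  0.    1.59 -0.03] F [ 0.6  0.6 -2.3] open 0.06
-> [ 0.5557 -0.1754  0.1   ] turn z -0.12 then shift [ 0.46  0.25 15.72] rows 5.0
```

```bash
python3 -m jog '[[[0,0,-0.1,0.45,0.2,1.5,5],[0,0,0,0,0,3.5,5],[0,0,0,0,0,3.5,5],[0,0,0,0,0,3,5],[0,0,0,0,0,0,5]]]'
python3 -m jog '[[[0,0,0,0,0,0,5],[0,0,0,0,0,0,5]]]'
python3 go.py RK 0 -.023 .091 -21.2
python3 - <<'E'
from h import *
S=robot.read_camera("side"); save(S,"s8.png",(260,100,380,200),6)
E
```

```text
t: 39.77
tool_pos: [0.5509, -0.1714, 0.1356]
orientation: [-2.581, -1.773, 0.009]
force: [-1.1, 1.2, -3.8]
opening: 0.0598
t: 39.93
tool_pos: [0.5566, -0.1742, 0.1455]
orientation: [2.589, 1.777, 0.003]
force: [0.2, -0.3, -1.8]
opening: 0.0601
t 39.93 tcp [ 0.5566 -0.1742  0.1455] SH [-0.044  -0.3592  0.1455] RK [ 0.0004 -0.0215  0.1455] yaw -21.07 tilt 0.15 q [-0.39  0.13  1.63  0.    1.39 -0.02] F [ 0.2 -0.3 -1.8] open 0.0601
-> [ 0.5557 -0.1754  0.091 ] turn z 0.13 then shift [-0.15 -0.05  5.45] rows 2.0
```

View pics/s8.png

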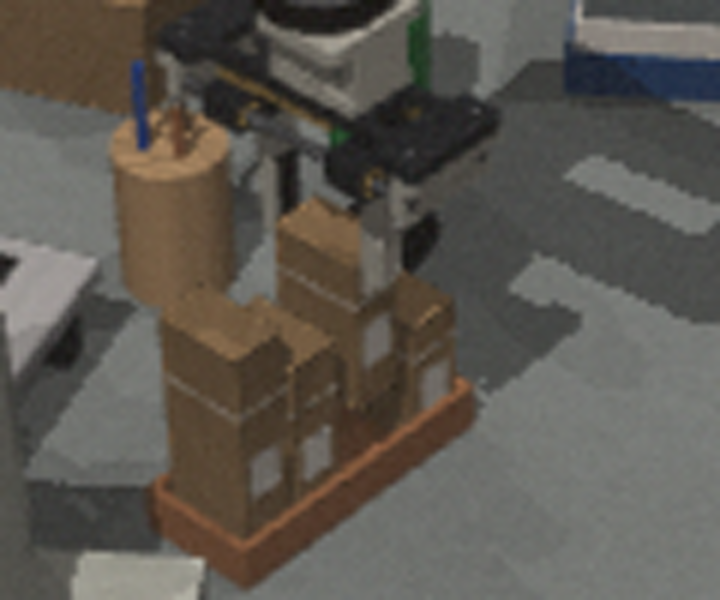

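Card_a hangs over the slot at (340,300), between mid and short. Lowering.

```bash
python3 -m jog '[[[0,0,0,-0.15,0,2,5],[0,0,0,0,0,2,5],[0,0,0,0,0,0.8,5],[0,0,0,0,0,0,5],[0,0,0,0,0,0,5]]]'
python3 -m jog '[[[0,0,0,0,0,0.3,5],[0,0,0,0,0,0,5],[0,0,0,0,0,0.2,5],[0,0,0,0,0,0,5]]]'
python3 go.py RK 0 -.033 .091 -21.2
```

```text
t: 40.4
tool_pos: [0.558, -0.1769, 0.0998]
orientation: [2.586, 1.774, 0.007]
force: [-1.7, -0.8, 4.6]
opening: 0.0606
t: 40.73
tool_pos: [0.5601, -0.1777, 0.0985]
orientation: [2.582, 1.771, 0.011]
force: [-6.4, 2.6, 25.2]
opening: 0.0599
t 40.73 tcp [ 0.5601 -0.1777  0.0985] SH [-0.0415 -0.3635  0.0985] RK [ 0.005  -0.0235  0.0985] yaw -21.1 tilt 0.71 q [-0.39  0.17  1.67  0.    1.29 -0.03] F [-6.4  2.6 25.2] open 0.0599
-> [ 0.5521 -0.1848  0.091 ] turn z 0.1 then shift [-0.95 -0.5   0.74] rows 1.0
```

```bash
python3 -m jog '[[[0,0,0,0,0,-0.4,5],[0,0,0,0,0,0,5],[0,0,0,0,0,0,5]]]'
python3 go.py RK 0 -.023 .091 -21.2
python3 - <<'E'
from fit import *
S=robot.read_camera("side"); T=robot.read_camera("top")
o=np.zeros((600,800,3),np.uint8)
a=cv2.resize(np.ascontiguousarray(S["img"][115:190,285:347]),(496,600)); o[:,:496]=a
b=cv2.resize(np.ascontiguousarray(T["img"][125:200,335:411]),(304,300)); o[:300,496:]=b
save(dict(img=o),"s9.png")
E
```

```text
t: 40.98
tool_pos: [0.5562, -0.1762, 0.0959]
orientation: [2.589, 1.776, 0.003]
force: [0.1, 0.1, -1.8]
opening: 0.0599
t 40.98 tcp [ 0.5562 -0.1762  0.0959] SH [-0.0448 -0.361   0.0959] RK [ 0.0007 -0.0235  0.0959] yaw -21.11 tilt 0.17 q [-0.39  0.17  1.67  0.    1.3  -0.03] F [ 0.1  0.1 -1.8] open 0.0599
-> [ 0.5557 -0.1754  0.091 ] turn z 0.09 then shift [ 0.05 -0.08  0.49] rows 1.0
```

View pics/s9.png

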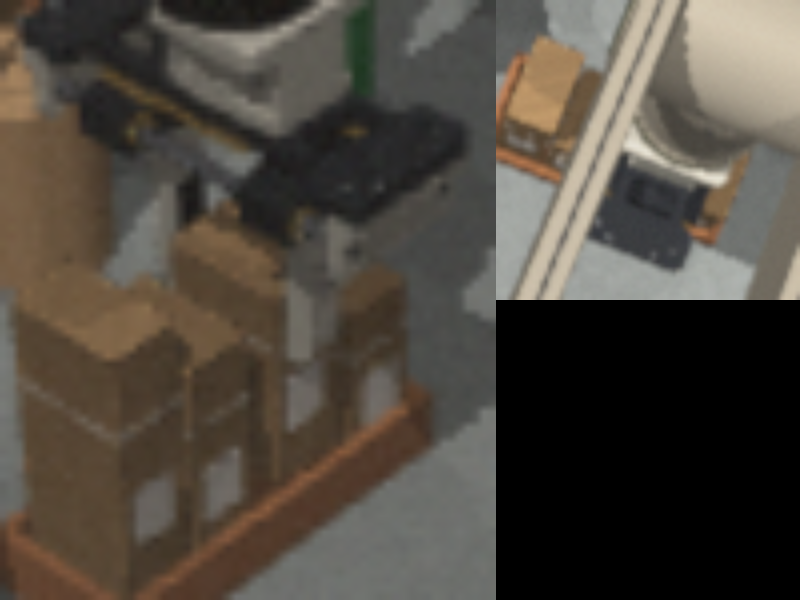

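```bash
python3 - <<'E'
from fit import *
S=robot.read_camera("side")
def s9(P): q=proj(S,P); return np.round([(q[0]+.5-285)*8,(q[1]+.5-115)*8]).astype(int).tolist()
for nm,y,h in(("tall",.0675,.15),("mid",.0285,.12),("card",-.0235,.105),("short",-.07,.09)):
    for zb in ((.006,) if nm!="card" else (.011,.025,.035)):
        W=world(box(.06,.036,zb,zb+h,0,y),.564,-.154,-.37)
        print(nm,zb,"top",[s9(W[i]) for i in(1,3,5,7)],"bot",[s9(W[i]) for i in(0,2)])
s=robot.read_state(); print("tip",s9(s["tool_pos"]))
E
```

```text
tall 0.006 top [[176, 318], [113, 361], [71, 255], [8, 297]] bot [[189, 590], [130, 633]]
mid 0.006 top [[245, 329], [184, 371], [141, 268], [80, 309]] bot [[252, 544], [194, 586]]
card 0.011 top [[331, 288], [272, 329], [227, 229], [168, 269]] bot [[333, 476], [277, 517]]
card 0.025 top [[330, 262], [271, 303], [226, 203], [167, 243]] bot [[333, 452], [276, 493]]
card 0.035 top [[330, 243], [271, 284], [226, 184], [166, 224]] bot [[333, 434], [276, 475]]
short 0.006 top [[404, 274], [348, 314], [302, 216], [245, 255]] bot [[404, 432], [349, 472]]
tip [252, 320]
```

```bash
python3 - <<'E'
from fit import *
T=robot.read_camera("top")
def rk(p,z):
    w=at_z(T,p,z); c,s=np.cos(-.37),np.sin(-.37); d=w[:2]-[.564,-.154]; return np.round([c*d[0]+s*d[1],-s*d[0]+c*d[1]],4)
g=lambda x,y:(310+(x+.5)/7-.5,120+(y+.5)/7-.5)
for n,x,y,z in(("rim -x+y",146,302,.031),("rim +x+y",215,130,.031),("rim -x-y",556,463,.031),
  ("tall -x+y",195,238,.156),("tall -x-y",272,270,.156),("tall +x+y",252,98,.156),("tall +x-y",330,130,.156),
  ("mid -x-y",358,320,.126),("mid +x-y",412,185,.126),("short -x+y",493,388,.096),("short -x-y",577,424,.096),("short +x+y",545,255,.096),("short +x-y",628,290,.096)):
    print(n,rk(g(x,y),z))
E
```

```text
rim -x+y [-0.043   0.0949]
rim +x+y [0.0374 0.0949]
rim -x-y [-0.0421 -0.0938]
tall -x+y [-0.0303  0.0844]
tall -x-y [-0.0308  0.0519]
tall +x+y [0.0293 0.0841]
tall +x-y [0.0289 0.0511]
mid -x-y [-0.0317  0.0121]
mid +x-y [0.0269 0.012 ]
short -x+y [-0.0323 -0.0507]
short -x-y [-0.0333 -0.0879]
short +x+y [ 0.0266 -0.0506]
short +x-y [ 0.0258 -0.0873]
```

The card's corners show its base near z 0.03, so it caught the wall top during a fast, wobbling descent and slid up in the grip. I'll lift it, settle, centre it (rack centre is about x' = −1 mm) and lower slowly.

```bash
python3 -m jog '[[[0,0,0,0,0,-0.8,5],[0,0,0,0,0,-0.7,5],[0,0,0,0,-0.17,0,5],[0,0,0,0,0,0,5],[0,0,0,0,0,0,5]]]'
python3 -m jog '[[[0,0,0,0,0,0,5],[0,0,0,0,0,0,5]]]'
python3 go.py RK -.001 -.023 .07 -21.2
python3 -m jog '[[[0,0,0,0,0,0.4,5],[0,0,0,0,0,0.4,5],[0,0,0,0,0,0.4,5],[0,0,0,0,0,0.3,5],[0,0,0,0,0,0,5]]]'
python3 -m jog '[[[0,0,0,0,0,0.3,5],[0,0,0,0,0,0,5],[0,0,0,0,0,0.3,5],[0,0,0,0,0,0,5]]]'
python3 go.py RK -.001 -.023 .07 -21.2
```

```text
t: 41.6
tool_pos: [0.5537, -0.1752, 0.1094]
orientation: [2.59, 1.777, 0.001]
force: [-0.9, 0.5, -2.0]
opening: 0.06
t: 41.77
tool_pos: [0.5533, -0.1751, 0.1088]
orientation: [-2.59, -1.777, -0.0]
force: [0.1, -0.5, -2.1]
opening: 0.06
t 41.77 tcp [ 0.5533 -0.1751  0.1088] SH [-0.0473 -0.3592  0.1088] RK [-0.0023 -0.0235  0.1088] yaw -21.11 tilt 0.03 q [-0.4   0.16  1.66  0.    1.32 -0.03] F [ 0.1 -0.5 -2.1] open 0.06
-> [ 0.5548 -0.1751  0.07  ] turn z 0.09 then shift [0.05 0.13 3.88] rows 2.0
t: 42.18
tool_pos: [0.5528, -0.1749, 0.0928]
orientation: [-2.589, -1.776, 0.001]
force: [-0.3, 0.0, -2.3]
opening: 0.0602
t: 42.52
tool_pos: [0.5534, -0.1751, 0.0877]
orientation: [-2.59, -1.777, -0.0]
force: [-0.0, 0.4, -2.6]
opening: 0.06
t 42.52 tcp [ 0.5534 -0.1751  0.0877] SH [-0.0473 -0.3593  0.0877] RK [-0.0022 -0.0235  0.0877] yaw -21.11 tilt 0.02 q [-0.4   0.18  1.68  0.    1.28 -0.03] F [-0.   0.4 -2.6] open 0.06
-> [ 0.5548 -0.1751  0.07  ] turn z 0.09 then shift [0.05 0.12 1.77] rows 1.0
```

```bash
python3 -m jog '[[[0,0,0,0,0.05,0.3,5],[0,0,0,0,0,0.3,5],[0,0,0,0,0,0.3,5],[0,0,0,0,0,0,5]]]'
python3 -m jog '[[[0,0,0,0,0,0.2,5],[0,0,0,0,0,0,5],[0,0,0,0,0,0.2,5],[0,0,0,0,0,0,5]]]'
python3 -m jog '[[[0,0,0,0,0,0.2,5],[0,0,0,0,0,0,5],[0,0,0,0,0,0,5]]]'
python3 go.py RK -.001 -.023 .07 -21.2
```

```text
t: 42.85
tool_pos: [0.5535, -0.1752, 0.0782]
orientation: [-2.59, -1.776, 0.0]
force: [0.4, 0.4, -1.7]
opening: 0.0601
t: 43.18
tool_pos: [0.5539, -0.1753, 0.0749]
orientation: [-2.591, -1.777, -0.0]
force: [-0.2, 0.9, -2.1]
opening: 0.0601
t: 43.43
tool_pos: [0.5545, -0.1756, 0.0742]
orientation: [2.59, 1.776, 0.001]
force: [-2.1, 0.4, 5.3]
opening: 0.0594
t 43.43 tcp [ 0.5545 -0.1756  0.0742] SH [-0.0464 -0.36    0.0742] RK [-0.0011 -0.0236  0.0742] yaw -21.11 tilt 0.08 q [-0.4   0.19  1.69  0.    1.26 -0.03] F [-2.1  0.4  5.3] open 0.0594
-> [ 0.5548 -0.1751  0.07  ] turn z 0.09 then shift [0.06 0.   0.42] rows 1.0
```

```bash
python3 -m jog '[[[0,0,0,0,0,-0.3,5],[0,0,0,-0.4,0,0,5],[0,0,0,-0.4,0,0,5],[0,0,0,-0.2,0,0,5],[0,0,0,0,0,0,5]]]'
python3 -m jog '[[[0,0,0,-0.15,0,0,5],[0,0,0,0,0,0,5],[0,0,0,0,0,0.2,5],[0,0,0,0,0,0.1,5],[0,0,0,0,0,0,5]]]'
python3 go.py RK -.001 -.034 .074 -21.2
```

```text
t: 43.85
tool_pos: [0.5503, -0.185, 0.0761]
orientation: [-2.591, -1.776, -0.001]
force: [0.4, 0.5, -1.7]
opening: 0.06
t: 44.27
tool_pos: [0.5505, -0.1856, 0.0742]
orientation: [2.591, 1.777, 0.003]
force: [-1.2, 5.5, 7.3]
opening: 0.0601
t 44.27 tcp [ 0.5505 -0.1856  0.0742] SH [-0.0529 -0.3686  0.0742] RK [-0.0012 -0.0344  0.0742] yaw -21.1 tilt 0.09 q [-0.41  0.19  1.69  0.    1.26 -0.05] F [-1.2  5.5  7.3] open 0.0601
-> [ 0.5508 -0.1853  0.074 ] turn z 0.1 then shift [0.04 0.02 0.02] rows 1.0
```

```bash
python3 -m jog '[[[0,0,0,0,0,0,9.3],[0,0,0,0,0,0,9.3],[0,0,0,0,0,0,9.3],[0,0,0,0,0,0,9.3],[0,0,0,0,0,0,9.3]]]'
python3 -m jog '[[[0,0,0,0,0,-2,9.3],[0,0,0,0,0,-3.5,9.3],[0,0,0,0,0,-3.5,9.3],[0,0,0,0,0,-2.5,9.3],[0,0,0,2,0,0,9.3]]]'
python3 -m jog '[[[0,0,0,2.1,0,0,9.3],[0,0,0,2.1,0,0,9.3],[0,0,0,0,0,0,9.3],[0,0,0,0,0,0,9.3],[0,0,0,0,0,0,9.3]]]'
python3 go.py RK -.001 .028 .09 -21.2
```

```text
t: 44.68
tool_pos: [0.5498, -0.1863, 0.073]
orientation: [-2.591, -1.777, -0.0]
force: [0.6, 0.0, 0.1]
opening: 0.0884
t: 45.1
tool_pos: [0.5596, -0.1712, 0.1957]
orientation: [2.585, 1.768, 0.008]
force: [0.3, -0.7, 0.5]
opening: 0.0929
t: 45.52
tool_pos: [0.5719, -0.1287, 0.1879]
orientation: [2.59, 1.777, -0.0]
force: [-0.6, 0.7, 0.7]
opening: 0.0927
t 45.52 tcp [ 0.5719 -0.1287  0.1879] SH [-0.0169 -0.3196  0.1879] RK [-0.0018  0.0264  0.1879] yaw -21.09 tilt 0.01 q [-0.31  0.11  1.57 -0.    1.47  0.06] F [-0.6  0.7  0.7] open 0.0927
-> [ 0.5732 -0.1275  0.09  ] turn z 0.11 then shift [0.16 0.08 9.79] rows 3.0
```

```bash
python3 -m jog '[[[0,0,0,0.1,0.1,2.8,9.3],[0,0,0,0,0,2.8,9.3],[0,0,0,0,0,2.5,9.3],[0,0,0,0,0,1.6,9.3],[0,0,0,0,0,0,9.3]]]'
python3 -m jog '[[[0,0,0,0,0,0,5],[0,0,0,0,0,0,5],[0,0,0,0,0,0,5],[0,0,0,0,0,0,5],[0,0,0,0,0,0,5]]]'
python3 -m jog '[[[0,0,0,0,0,0,5],[0,0,0,0,0,0,5],[0,0,0,0,0,0,5],[0,0,0,0,0,-0.3,5],[0,0,0,0,0,0,5]]]'
python3 -m jog '[[[0,0,0,-0.6,0,0,5],[0,0,0,-0.6,0,0,5],[0,0,0,-0.6,0,0,5],[0,0,0,-0.5,0,0,5],[0,0,0,0,0,0,5]]]'
python3 go.py RK -.001 .002 .09 -21.2
```

```text
t: 45.93
tool_pos: [0.5699, -0.1279, 0.0862]
orientation: [-2.587, -1.772, 0.007]
force: [-0.4, 0.2, -0.7]
opening: 0.0928
t: 46.35
tool_pos: [0.5744, -0.1281, 0.0926]
orientation: [2.589, 1.776, 0.003]
force: [-0.0, -0.4, 0.2]
opening: 0.0644
t: 46.77
tool_pos: [0.5735, -0.1276, 0.0944]
orientation: [-2.591, -1.777, -0.001]
force: [0.6, 0.3, -1.8]
opening: 0.0601
t: 47.18
tool_pos: [0.5646, -0.1504, 0.0939]
orientation: [-2.592, -1.775, 0.0]
force: [-0.3, -0.6, -2.4]
opening: 0.0601
t 47.18 tcp [ 0.5646 -0.1504  0.0939] SH [-0.0298 -0.3385  0.0939] RK [-0.0007  0.0036  0.0939] yaw -21.17 tilt 0.01 q [-0.35  0.18  1.67 -0.    1.3   0.02] F [-0.3 -0.6 -2.4] open 0.0601
-> [ 0.5638 -0.1518  0.09  ] turn z 0.03 then shift [-0.16 -0.03  0.39] rows 1.0
```

```bash
python3 -m jog '[[[0,0,0,-0.2,0,0,5],[0,0,0,0,0,0,5],[0,0,0,0,0,0,5]]]'
python3 -m jog '[[[0,0,0,-0.15,0,0,5],[0,0,0,0,0,0,5],[0,0,0,0,0,0,5]]]'
python3 go.py RK -.001 .002 .09 -21.2
python3 -m jog '[[[0,0,0,0,0,0.2,5],[0,0,0,0,0,0.15,5],[0,0,0,0,0,0,5],[0,0,0,0,0,0,5]]]'
```

```text
t: 47.43
tool_pos: [0.5645, -0.1511, 0.0942]
orientation: [-2.591, -1.777, -0.001]
force: [0.1, 0.2, -2.6]
opening: 0.06
t: 47.68
tool_pos: [0.564, -0.1523, 0.0942]
orientation: [-2.591, -1.777, -0.001]
force: [0.1, 0.0, -2.0]
opening: 0.0599
t 47.68 tcp [ 0.564  -0.1523  0.0942] SH [-0.0309 -0.3402  0.0942] RK [-0.0006  0.0016  0.0942] yaw -21.1 tilt 0.03 q [-0.35  0.18  1.67  0.    1.3   0.02] F [ 0.1  0.  -2. ] open 0.0599
-> [ 0.5638 -0.1518  0.09  ] turn z 0.1 then shift [ 0.04 -0.04  0.42] rows 1.0
t: 48.02
tool_pos: [0.564, -0.1523, 0.092]
orientation: [-2.59, -1.777, -0.001]
force: [-5.9, 1.5, 10.1]
opening: 0.0597
```

```bash
python3 -m jog '[[[0,0,0,0,0,0,9.3],[0,0,0,0,0,0,9.3],[0,0,0,0,0,0,9.3],[0,0,0,0,0,0,9.3],[0,0,0,0,0,0,9.3]]]'
python3 -m jog '[[[0,0,0,0,0,-2.5,9.3],[0,0,0,0,0,-3.5,9.3],[0,0,0,0,0,-3.5,9.3],[0,0,0,2,0,-0.5,9.3],[0,0,0,2.3,0,0,9.3]]]'
python3 -m jog '[[[0,0,0,2.2,0,0,9.3],[0,0,0,0,0,0,9.3],[0,0,0,0,0,0,9.3],[0,0,0,0,0,0,9.3]]]'
python3 go.py RK -.0005 .067 .10 -21.2
python3 -m jog '[[[0,0,0,0,0,2.8,9.3],[0,0,0,0,0,2.8,9.3],[0,0,0,0,0,2.5,9.3],[0,0,0,0,0,1,9.3],[0,0,0,0,0,0,9.3]]]'
python3 -m jog '[[[0,0,0,0,0,0,5],[0,0,0,0,0,0,5],[0,0,0,0,0,0,5],[0,0,0,0,0,0,5],[0,0,0,0,0,0,5]]]'
python3 -m jog '[[[0,0,0,0,0,0,5],[0,0,0,0,0,0,5],[0,0,0,0,0,0,5],[0,0,0,0,0,-0.3,5],[0,0,0,0,0,0,5]]]'
python3 go.py RK -.0005 .038 .10 -21.2
```

```text
t: 48.43
tool_pos: [0.5639, -0.1524, 0.0905]
orientation: [-2.591, -1.777, -0.001]
force: [0.0, -0.2, -0.3]
opening: 0.0893
t: 48.85
tool_pos: [0.5816, -0.1138, 0.1953]
orientation: [2.588, 1.77, 0.008]
force: [1.1, 0.4, -1.0]
opening: 0.0928
t: 49.18
tool_pos: [0.5871, -0.0921, 0.1903]
orientation: [-2.59, -1.777, 0.0]
force: [1.1, -0.1, -0.1]
opening: 0.093
t 49.18 tcp [ 0.5871 -0.0921  0.1903] SH [ 0.0076 -0.2884  0.1903] RK [-0.0009  0.0661  0.1903] yaw -21.09 tilt 0.02 q [-0.24  0.13  1.54 -0.    1.47  0.13] F [ 1.1 -0.1 -0.1] open 0.093
-> [ 0.5878 -0.0914  0.1   ] turn z 0.11 then shift [0.09 0.04 9.03] rows 3.0
t: 49.6
tool_pos: [0.5846, -0.0921, 0.0961]
orientation: [-2.588, -1.773, 0.006]
force: [0.3, 0.4, -0.5]
opening: 0.0931
t: 50.02
tool_pos: [0.5882, -0.092, 0.1011]
orientation: [2.589, 1.776, 0.003]
force: [0.6, 0.2, -0.5]
opening: 0.0642
t: 50.43
tool_pos: [0.5871, -0.0917, 0.1027]
orientation: [-2.59, -1.777, -0.0]
force: [-0.5, 0.5, -2.2]
opening: 0.0599
t 50.43 tcp [ 0.5871 -0.0917  0.1027] SH [ 0.0078 -0.288   0.1027] RK [-0.001   0.0665  0.1027] yaw -21.11 tilt 0.03 q [-0.24  0.2   1.63  0.    1.31  0.13] F [-0.5  0.5 -2.2] open 0.0599
-> [ 0.5773 -0.1184  0.1   ] turn z 0.09 then shift [-2.85  0.05  0.27] rows 1.0
```

```bash
python3 -m jog '[[[0,0,0,-0.7,0,0,5],[0,0,0,-0.7,0,0,5],[0,0,0,-0.7,0,0,5],[0,0,0,-0.5,0,0,5],[0,0,0,0,0,0,5]]]'
python3 -m jog '[[[0,0,0,-0.2,0,0,5],[0,0,0,0,0,0,5],[0,0,0,0,0,0,5]]]'
python3 -m jog '[[[0,0,0,-0.15,0,0,5],[0,0,0,0,0,0,5],[0,0,0,0,0,0,5]]]'
python3 go.py RK -.001 .038 .10 -21.2
```

```text
t: 50.85
tool_pos: [0.5774, -0.1174, 0.1024]
orientation: [-2.592, -1.775, 0.0]
force: [0.1, -0.1, -1.2]
opening: 0.06
t: 51.1
tool_pos: [0.5773, -0.1179, 0.1027]
orientation: [-2.591, -1.777, -0.001]
force: [0.1, 0.2, -2.0]
opening: 0.06
t: 51.35
tool_pos: [0.5768, -0.1192, 0.1027]
orientation: [-2.591, -1.777, -0.001]
force: [0.4, -0.2, -1.8]
opening: 0.0598
t 51.35 tcp [ 0.5768 -0.1192  0.1027] SH [-0.0096 -0.3117  0.1027] RK [-0.0007  0.0371  0.1027] yaw -21.1 tilt 0.03 q [-0.29  0.18  1.65  0.    1.31  0.08] F [ 0.4 -0.2 -1.8] open 0.0598
-> [ 0.5768 -0.1182  0.1   ] turn z 0.1 then shift [ 0.09 -0.03  0.27] rows 1.0
```

```bash
python3 -m jog '[[[0,0,0,-0.1,0,0,5],[0,0,0,0,0,0,5],[0,0,0,0,0,0.2,5],[0,0,0,0,0,0.15,5],[0,0,0,0,0,0,5]]]'
python3 -m jog '[[[0,0,0,0,0,0,9.3],[0,0,0,0,0,0,9.3],[0,0,0,0,0,0,9.3],[0,0,0,0,0,0,9.3],[0,0,0,0,0,0,9.3]]]'
python3 -m jog '[[[0,0,0,0,0,-2.5,9.3],[0,0,0,0,0,-3.5,9.3],[0,0,0,0,0,-3.5,9.3],[0,0,0,0,0,-3.5,9.3],[0,0,0,2,-2.5,0,9.3]]]'
python3 -m jog '[[[0,0,0,2,-2.5,0,9.3],[0,0,0,2,-2.5,0,9.3],[0,0,0,2,-2.5,0,9.3],[0,0,0,2,-2.5,0,9.3],[0,0,0,2,-2.5,0,9.3]]]'
python3 go.py
python3 - <<'E'
from fit import *
T=robot.read_camera("top");S=robot.read_camera("side")
o=np.zeros((600,800,3),np.uint8)
o[:,:440]=cv2.resize(np.ascontiguousarray(S["img"][120:195,285:340]),(440,600))
o[:350,440:]=cv2.resize(np.ascontiguousarray(T["img"][125:195,335:407]),(360,350))
o[350:,440:]=cv2.resize(np.ascontiguousarray(T["img"][120:195,215:323]),(360,250))
save(dict(img=o),"s10.png")
for l in("tin","shaker","jar","wood_box"): print(l,[[(x["point"],x["confidence"]) for x in robot.pinpoint(c,l)] for c in(T,S)])
for P in((.545,.147,.0),(.628,.172,.106)): print(proj(T,P),proj(S,P))
E
```

```text
t: 51.77
tool_pos: [0.5771, -0.1203, 0.1005]
orientation: [2.59, 1.776, 0.002]
force: [-2.6, 0.7, 7.5]
opening: 0.06
t: 52.18
tool_pos: [0.5763, -0.1203, 0.099]
orientation: [-2.591, -1.777, -0.0]
force: [0.7, 0.3, -1.2]
opening: 0.0888
t: 52.6
tool_pos: [0.5651, -0.0967, 0.2383]
orientation: [2.584, 1.766, 0.013]
force: [2.1, 1.3, 1.8]
opening: 0.0932
t: 53.02
tool_pos: [0.4786, 0.0467, 0.2291]
orientation: [2.591, 1.776, 0.001]
force: [-0.2, -0.2, 0.1]
opening: 0.0929
t 53.02 tcp [0.4786 0.0467 0.2291] SH [-0.0592 -0.1254  0.2291] RK [-0.1522  0.1563  0.2291] yaw -21.13 tilt 0.03 q [-0.01 -0.2   1.79  0.    1.55  0.36] F [-0.2 -0.2  0.1] open 0.0929
tin [[([381.7, 166.8], 0.63)], [([312.8, 179.5], 0.36)]]
shaker [[([248.2, 129.3], 0.45), ([252.2, 181.3], 0.36)], [([242.6, 212.1], 0.87)]]
jar [[([353.8, 161.5], 0.3)], [([295.4, 315.4], 0.72)]]
wood_box [[], []]
[265.98032302 167.60108572] [280.37422429 240.61930805]
[253.75679994 133.86168534] [248.94787211 215.56574778]
```

View pics/s10.png

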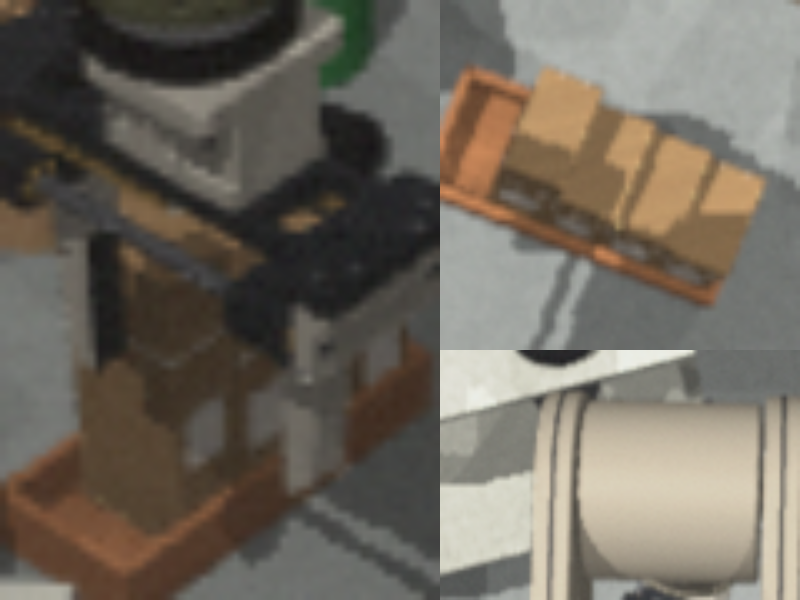

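```bash
python3 -m jog '[[[0,0,0,-3,0.2,0,9.3],[0,0,0,-3,0.2,0,9.3],[0,0,0,-3,0.2,0,9.3],[0,0,0,-3,0.2,0,9.3],[0,0,0,-3,0.2,0,9.3]]]'
python3 -m jog '[[[0,0,0,-3,0.2,0,9.3],[0,0,0,-3,0.2,0,9.3],[0,0,0,-3,0.2,0,9.3],[0,0,0,-3,0.2,0,9.3],[0,0,0,-3,0.2,0,9.3]]]'
python3 -m jog '[[[0,0,0,-3,0.2,0,9.3],[0,0,0,-3,0.2,0,9.3],[0,0,0,-3,0.2,0,9.3],[0,0,0,-3,0.2,0,9.3],[0,0,0,0,0,0,9.3]]]'
cat > chk.py <<'E'
from fit import *
import sys
T=robot.read_camera("top");S=robot.read_camera("side")
o=np.zeros((600,800,3),np.uint8)
o[:,:400]=cv2.resize(np.ascontiguousarray(S["img"][190:310,225:305]),(400,600))
o[:280,400:]=cv2.resize(np.ascontiguousarray(T["img"][130:186,330:410]),(400,280))
o[280:,400:]=cv2.resize(np.ascontiguousarray(T["img"][125:205,210:310]),(400,320))
save(dict(img=o),sys.argv[1])
for l in("tin","shaker"):
  for n,c,E in(("T",T,.0),("S",S,.0)):
    for x in robot.masks_of(c,l)[:3]: print(l,n,np.round(x["point"]),int(x["pixels"].sum()),round(x["confidence"],2))
    for x in robot.pinpoint(c,l)[:2]: print(" pin",np.round(x["point"],1),round(x["confidence"],2),at_z(c,x["point"],.106 if l=="shaker" else 0).round(3))
for l,y,h in(("row_tall",.037,.15),("row_mid",.0016,.12),("card_a",-.0345,.105),("row_short",-.07,.09)):
    P=np.array([.564,-.154])+y*np.array([.362,.932])
    m=mk(T,l,proj(T,[*P,.08]),12)
    if m is not None:print(l,fit([(T,m)],[box(.06,.036,.03,.006+h)],[*P,-.37]),"exp",P.round(4))
E
python3 chk.py c11.png; python3 go.py
```

```text
t: 53.93
tool_pos: [0.4344, -0.0996, 0.2291]
orientation: [2.591, 1.776, 0.001]
force: [0.0, 0.2, -0.3]
opening: 0.0931
t: 54.35
tool_pos: [0.3894, -0.2433, 0.2291]
orientation: [2.592, 1.776, 0.001]
force: [0.1, -0.5, 0.6]
opening: 0.0929
t: 54.77
tool_pos: [0.3522, -0.3608, 0.2287]
orientation: [2.594, 1.771, -0.002]
force: [-0.3, -0.3, -0.2]
opening: 0.0929
tin T [474. 132.] 957 0.69
 pin [459.7 138. ] 0.39 [ 0.644 -0.45   0.   ]
shaker T [254. 133.] 150 0.53
 pin [252.5 129.1] 0.65 [0.642 0.176 0.106]
 pin [381.9 168.7] 0.29 [ 0.532 -0.193  0.106]
shaker S [246. 207.] 264 0.72
 pin [242.1 213.3] 0.86 [0.652 0.171 0.106]
row_tall ([np.float64(0.5749), np.float64(-0.117), np.float64(-0.398)], np.float64(0.064)) exp [ 0.5774 -0.1195]
row_mid ([np.float64(0.56), np.float64(-0.1509), np.float64(-0.495)], np.float64(0.185)) exp [ 0.5646 -0.1525]
card_a ([np.float64(0.5462), np.float64(-0.1849), np.float64(-0.423)], np.float64(0.147)) exp [ 0.5515 -0.1862]
row_short ([np.float64(0.5341), np.float64(-0.218), np.float64(-0.446)], np.float64(0.211)) exp [ 0.5387 -0.2192]
t 55.47 tcp [ 0.3546 -0.356   0.2291] SH [-0.2876 -0.4796  0.2291] RK [-0.1221 -0.264   0.2291] yaw -21.08 tilt 0.03 q [-0.89 -0.14  1.74  0.    1.54 -0.52] F [-0.4 -0.3 -0.4] open 0.0929
```

View pics/c11.png

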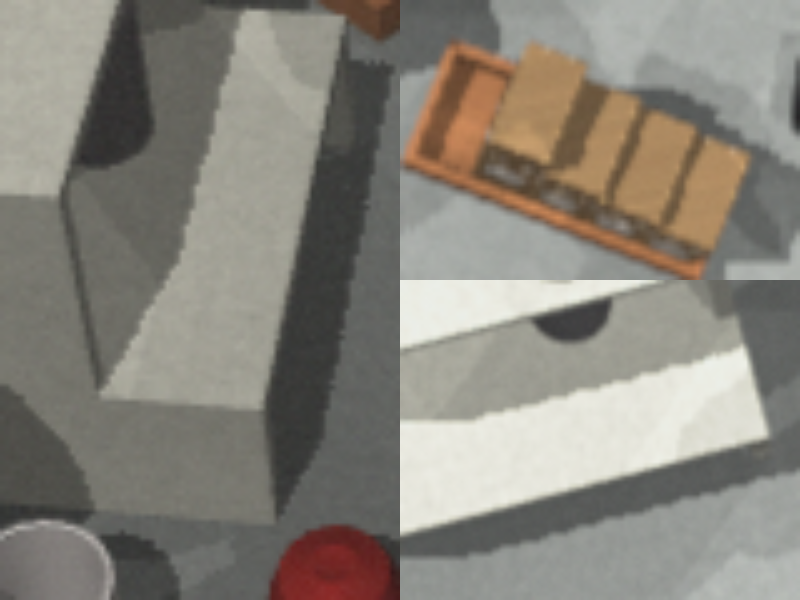

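Top view: the four boxes stand in rising order without visible gaps. The shaker is under the roof. The tin is hidden below the board, so I check the shaker geometry by numbers and take one contrast-enhanced look at the front edge.

```bash
python3 - <<'E'
from fit import *
T=robot.read_camera("top");S=robot.read_camera("side")
# shaker: compare arc
for x in(.115,.125,.131,.137,.145):
    W=world(cyl(.06,.13),*[.5017+.963*x+.271*.045,.1835+.271*x-.963*.045],0,.106)
    qT=np.array([proj(T,w) for w in W]);qS=np.array([proj(S,w) for w in W])
    print(x,"T lowest row",qT[:,1].max().round(1),"S rightmost col",qS[:,0].max().round(1),"lowest row",qS[:,1].max().round(1))
sh=lambda x,y,z:[.5017+.963*x-.271*y,.1835+.271*x+.963*y,z]
for p in((.014,-.045,0),(.014,-.045,.058),(0,-.14,.092),(0,.14,.092),(0,-.045,.092)): print(p,proj(T,sh(*p)).round(1),proj(S,sh(*p)).round(1))
print("patch ground",at_z(S,(293,216),0),at_z(T,(301.5,166),0))
f=lambda im,r:cv2.resize(np.clip(np.ascontiguousarray(im[r[1]:r[3],r[0]:r[2]]).astype(float)*2.6-60,0,255).astype(np.uint8),(400,400),interpolation=cv2.INTER_CUBIC)
save(dict(img=np.hstack([f(S["img"],(260,190,320,250)),f(T["img"],(250,130,320,200))])),"c12.png")
E
```

```text
0.115 T lowest row 145.4 S rightmost col 260.1 lowest row 223.1
0.125 T lowest row 142.1 S rightmost col 256.8 lowest row 222.9
0.131 T lowest row 140.1 S rightmost col 254.9 lowest row 222.7
0.137 T lowest row 138.0 S rightmost col 252.9 lowest row 222.6
0.145 T lowest row 135.4 S rightmost col 250.2 lowest row 222.4
(0.014, -0.045, 0) [266.9 173.3] [285.9 241.5]
(0.014, -0.045, 0.058) [264.8 171.1] [284.7 228.9]
(0, -0.14, 0.092) [296.8 165.8] [293.2 199.2]
(0, 0.14, 0.092) [202.  191.1] [278.3 271.1]
(0, -0.045, 0.092) [264.7 174.4] [288.6 221.5]
patch ground [0.55143415 0.03630438 0.        ] [0.5512541  0.03783857 0.        ]
```

View pics/c12.png

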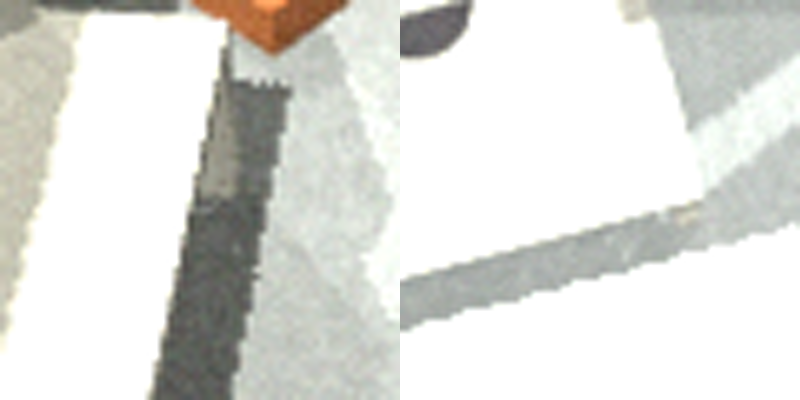

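```bash
python3 -c "
from plant import robot
print(robot.close_job(), robot.read_state()['t'])"
```

```text
the job is handed in; nothing more can be done
the job is handed in; nothing more can be done
```

I handed the job in after about 57 s of robot time. Everything I could check was in order; the tin's final position is inferred, because no camera sees it.

- **Pots:** only the tin and the shaker were on the desk; I saw no third pot.
  - **Shaker:** it stands upright in the high tier, about 40 mm behind the front edge of the top board. Both cameras agree on that.
  - **Tin:** I pushed it into the low tier to about 45 mm behind the front edge. The position comes from how far the tool travelled and the contact force. The last enlarged view only shows that nothing sticks out in front.
- **Card box:** I took the brown cardboard one, `card_a` (105 mm), and left the purple and red look-alikes. I moved the tall and mid boxes apart, filed it between short and mid, and closed the row up. The final top view shows the boxes in rising order, spaced about 37, 37 and 35 mm centre to centre (limit 44 mm).

**What went wrong or disagreed:**
- `card_a` first caught the trough wall with about 25 N and slid up in the grip. I lifted it, re-centred it and lowered it slowly until it rested on the floor.
- The last fits of single row boxes disagreed in yaw by up to about 0.12 rad, but those fits were poor because the boxes hide one another. The gripper angle and the rim of the rack agree to about 0.01 rad.
- The flask, apple, mouse, mug and pen cup were never touched as far as I saw, but I did not measure their positions again at the end.

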